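# Free the glued armrest blank from the ratchet clamp and stack it

### The job

The glue has set on the armrest blank in the ratchet clamp: flip the clamp's pawl lever over, then draw the sliding jaw all the way back to its end stop. Lift the blank out, lay it down flat on the bench without dropping it and let go; then take it again across its width and lay it squarely on top of the stack of finished blanks, edges in line to within a finger's breadth. Leave the stack and the other things on the bench where they are.

Things in the scene. Friction and masses are not known exactly. Their poses are not given: they have to be found in the camera images.
- clamp: Ratchet bar clamp fixed to the bench, iron, 410 x 96 mm. Origin: on the bench under its middle. x runs level along its two bars (tops 38 mm above the bench, toothed rack between them) from the fixed head jaw (face at x = -152 mm, top 70 mm high) to the end stop (x = +162 to +180 mm, top 52 mm high); y across, z up. A sprung rubber pad on the head jaw presses the blank (12 N, follows 2 mm).
- jaw (a joint): Travel in m of the sliding jaw along the clamp's +x: 0 at the start (clamped), 0.070 fully back at the end stop. While the pawl is engaged it can only go forward (negative). Freed, it slides against about 3 N of friction and stays where left. Its jaw plate (90 mm wide, 16 mm thick, top 70 mm high) has its face at clamp x = -110 mm + jaw.
- jaw_knob (a point): Centre of the black pull knob (28 mm across, 31 mm tall, top 103 mm above the bench, on a 12 mm pin) at the tail end of the sliding jaw, at clamp x = +78 mm + jaw, y = 0, 90 mm above the bench; moves with the jaw. Can be pushed or pinched from above.
- pawl (a joint): Angle in rad of the pawl lever: 0 = engaged (lever leans 25 degrees from upright towards the tail, +x; its weight keeps the pawl's tip in the rack), 1.13 = flipped clear (leans 40 degrees towards the blank, tip out of the teeth). Top-heavy: past upright (0.44) it falls over by itself and stays on either side. Needs a few newtons at its ball.
- pawl_ball (a point): Centre of the 22 mm black ball on the end of the pawl lever (9 mm rod), 75 mm from the pivot pin, which runs across the clamp at clamp x = -30 mm + jaw, 48 mm above the bench. At the start the ball is at clamp x = +2 mm, y = 0, 116 mm high; flipped, at clamp x = -78 mm + jaw, 105 mm high. At the start 50 mm are free between ball and pull knob.
- blank: Armrest blank, light wood, 24 mm thick (x, two glued layers), 160 mm long (y), 64 mm wide (z, up at the start), 0.16 kg. It stands on a long edge across the clamp's bars between pad and sliding jaw, 32 mm of it above the jaws (top edge 102 mm high). Origin: middle of the edge it stands on at the start. Stood on edge on the bench it stays standing; a light push near the top tips it over.
- blank_mid (a point): Centre of the blank's body, 32 mm from its origin along its z.
- stickers: Two dark wooden bearers (96 x 22 x 20 mm high, 100 mm apart) fixed on the bench, to the left or right between robot and clamp, carrying the stack of finished blanks. Origin on the bench under the middle of the stack, z up. Straight ahead of the robot, between the stack and the hardware tray, a 200 mm wide strip of bench is clear.
- low_blank: The lower finished blank of the stack, same as top_blank, lying on the bearers.
- top_blank: The upper finished blank of the stack, same size as the clamped one, lying flat and loose; its upper face is 68 mm above the bench. Origin: middle of its underside; x = width (64 mm), y = length (160 mm), z up.
- hardware_tray: Open grey tray of bolts, 110 x 170 x 36 mm high, fixed, on the other side from the stack. Origin: centre of its underside.
- glue_bottle: White glue bottle, 64 mm diameter, 170 mm tall, standing to the left of the clamp's tail. Origin: centre of its foot. Not needed.
- mallet: Rubber mallet lying on the bench at the left, 265 mm long. Not needed.
- tape_roll: Roll of packing tape lying flat at the right, 104 mm across, 48 mm high. Not needed.
- offcut: Plywood offcut, 90 x 55 x 30 mm, at the right of the clamp. Not needed.
- caster: Twin-wheel chair caster, 60 x 50 mm, at the right. Not needed.
- cutter: Orange box cutter lying at the left, 190 mm long. Not needed.

How it is judged:
By the outcome, as a careful person would: the job done as asked, in the order asked, and still so for the second after the job is handed in, with the robot touching nothing.
It also fails if it takes over 58 s, if anything falls off the work surface, if the arm or the gripper's body presses on something with over 40 N, if the wrist force passes 120 N, or if a joint passes its speed limit or range.

### The arm

A 6-joint arm with a two-finger parallel gripper is mounted at the origin on the work surface. World frame = base frame: x ahead of the robot, y to its left, z up, the work surface at z = 0. Lengths are in m, angles in rad, forces in N, time in s.
With the tool pointing down it reaches from about 0.35 to 0.775 m from the base axis. Payload 5.5 kg.
Tool frame: the origin (TCP) lies at the very end of the fingers, on their centre line; the grasp point (between the pads) lies 19 mm behind it (env.grasp_offset is the distance from the TCP to the grasp point, in m); z points along the fingers, x is the direction in which the jaws open and shut, and the axes are right-handed (so a half turn about z gives the same grasp; the last joint's range is limited). The gripper opens to 85 mm and grips with 20 to 120 N. Pads are 22 mm wide; open, the fingers measure 114 mm over their backs; the gripper's body (76 mm by 85 mm) begins 54 mm behind the grasp point. The pads swing forward as they close: fully open they stand 13 mm farther back than shut.
Start: joints at [-1.266, 0.313, 0.046, 1.304, 0, 1.431], TCP at [0.247, -0.519, 0.231] pointing down, gripper open.
Joint ranges: [-2.76, 2.76], [-0.86, 1.69], [-1.03, 1.26], [-2.2, 2.34], [-1.47, 1.5], [-3.14, 3.14]. Speed limits (rad/s): [2.57, 2.57, 3.14, 3.14, 3.14, 3.14].

### API

Orientations are given as a unit quaternion [w, x, y, z].
In Python, from workcell import status, viewer, env gives the robot as it stands.
- The arm moves only by the tool carry_out, never from a script. Its argument "plan" is a list of rows, each an object of numbers: "x", "y", "z": the shift along the tool's x, y, z in m; "ax", "ay", "az": the turn, a rotation vector about the tool's x, y, z in rad; "hand": the opening, from 0 (shut) to 1 (fully open). In form: [{"x": .., "y": .., "z": .., "ax": .., "ay": .., "az": .., "hand": ..}, ...]. A call has 1 to 12 rows; each row is the pose to reach, as a shift and turn from the pose measured when the call began, along the tool's axes at that moment; what a row does not reach only later rows make up. A row lasts 1/12 s, in which the tool goes at most 41.7 mm and 7.16 degrees, less where a joint would pass 70% of its speed; a pose out of reach is approached as far as the arm can. A call with a gripper value outside its range is refused whole. The fingers move at their own pace and stop on an object; "squeeze" is the grip in N (left out, the last holds). Time passes only in rows, so rows that repeat a pose let the fingers close. It gives the time, the measured TCP pose, the force and the opening at its end, in the units of the state.
- status.get_state(): the state, without advancing time (a new reading comes with each control period).
- viewer.read_camera(name): name is "side" or "top" or "wrist"; returns the picture (400x640x3 uint8, red, green, blue); there is no depth.
- viewer.camera_model(name): a dict with "vfov" (degrees; the focal length in pixels is half the picture's height over the tangent of half this angle, whatever the lens; pixels are square), "cx", "cy" (the principal point, pixels), "T" (4x4, takes a point from camera to world coordinates). Camera axes: x right, y down, z forward; pixel columns grow to the right and rows downward; lengths in m; the calibration is good to about 2 mm. A picture is of the moment at which its call begins: read the wrist's pose just before it. camera_model takes no time and is no camera call; for the wrist camera it gives the pose at the moment of the call.
- env.hand_in(): hands the job in, once; it reports no verdict.
The state is a dict: "clock": time; "joint_pos": joint angles; "qvel": joint speeds; "tau": joint torques, N m; "tcp_pos": TCP position; "orientation": TCP orientation; "wrist_force": force on the tool from outside, world axes, zero at the start; "ft_torque": the same for the moment, N m; "finger_gap": finger opening in m.
Only numpy, scipy, OpenCV 4.12 (cv2) and the standard library are available. Lean on these libraries where they do the work, as an engineer would, in place of code of your own. Each camera call takes 0.05 s, during which the arm holds its last target.

## Working session

There is one attempt and no reset: what is moved stays moved. The work goes in short steps, Python scripts to look and compute and a tool call to move; the robot and the scene stay as the last step left them, time stands still between calls to the robot, and variables do not carry over. Pictures are saved under pics/ and viewed, and the job is handed in when it is done.

Besides the shell and the picture viewer there is one more tool, called as name([rows], argument=value, ...), one row to a line, values as JSON. carry_out: Moves the arm, as the interface text tells. Its arguments: {"type":"object","properties":{"plan":{"type":"array"},"squeeze":{"type":"number"}},"required":["plan"]}

```bash
ls; mkdir -p pics
cat > h.py <<'E'
import numpy as np, cv2
from workcell import status, viewer, env
def save(n,img,crop=None,s=1):
    if crop: img=img[crop[1]:crop[3],crop[0]:crop[2]]
    if s!=1: img=cv2.resize(img,None,fx=s,fy=s,interpolation=cv2.INTER_CUBIC)
    cv2.imwrite('pics/'+n,img[:,:,::-1])
E
python3 - <<'E'
from h import *
np.set_printoptions(precision=4,suppress=True)
print(status.get_state())
for n in ['side','top']:
    im=viewer.read_camera(n); np.save(n+'.npy',im); save(n+'0.png',im)
    print(n,viewer.camera_model(n))
E
```

```text
pics
{'clock': 0.0, 'joint_pos': array([-1.2656,  0.314 ,  0.045 ,  1.3036,  0.    ,  1.4312]), 'qvel': array([-0.0005,  0.0001, -0.    ,  0.0001,  0.0001, -0.0002]), 'tau': array([  0.0002, -48.063 ,  29.853 ,   0.0196,  -0.0001,   0.    ]), 'tcp_pos': array([ 0.2472, -0.5186,  0.2304]), 'orientation': array([-0.0006,  0.8457, -0.5337, -0.0007]), 'wrist_force': array([-0.0085,  0.16  ,  0.1658]), 'ft_torque': array([ 0.0016,  0.0228, -0.0018]), 'finger_gap': 0.0858871430254111}
side {'vfov': 47.25434145211568, 'cx': 313.5895656409589, 'cy': 200.2020442964601, 'T': array([[-0.9603, -0.1635,  0.226 ,  0.2443],
       [-0.2783,  0.5093, -0.8143,  1.0982],
       [ 0.018 , -0.8449, -0.5346,  0.7879],
       [ 0.    ,  0.    ,  0.    ,  1.    ]])}
top {'vfov': 50.02309060704082, 'cx': 318.3616591404217, 'cy': 195.9561694817396, 'T': array([[ 0.023 , -0.9782,  0.2066,  0.2985],
       [-0.9997, -0.0231,  0.0018,  0.0051],
       [ 0.003 , -0.2066, -0.9784,  1.2631],
       [ 0.    ,  0.    ,  0.    ,  1.    ]])}
```

View pics/top0.png

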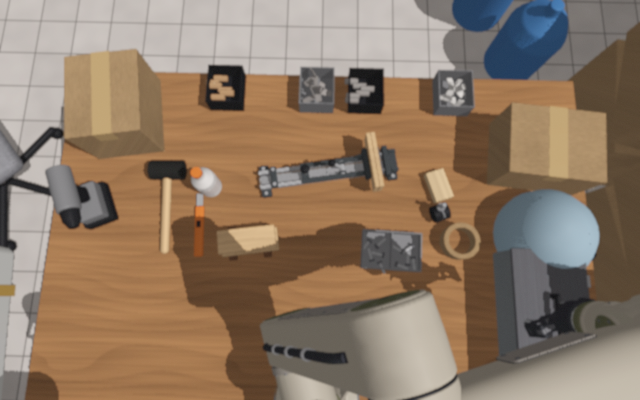

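View pics/side0.png

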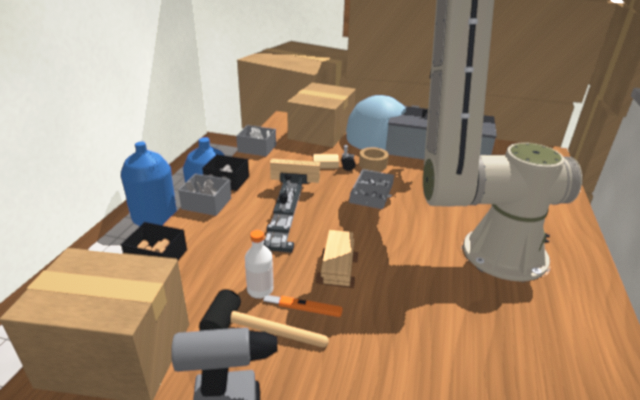

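The top view shows the clamp with its head at about (390,163) and its tail at about (265,180). The stack is at (248,240) and the tray at (391,250). I'll zoom in next.

Run:
```python
from h import *
t=np.load('top.npy'); s=np.load('side.npy')
save('tc1.png',t,(245,120,405,205),5)
save('tc2.png',t,(205,215,295,270),8)
save('sc1.png',s,(255,145,385,300),4)
```

```text
(no output)
```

View pics/tc1.png

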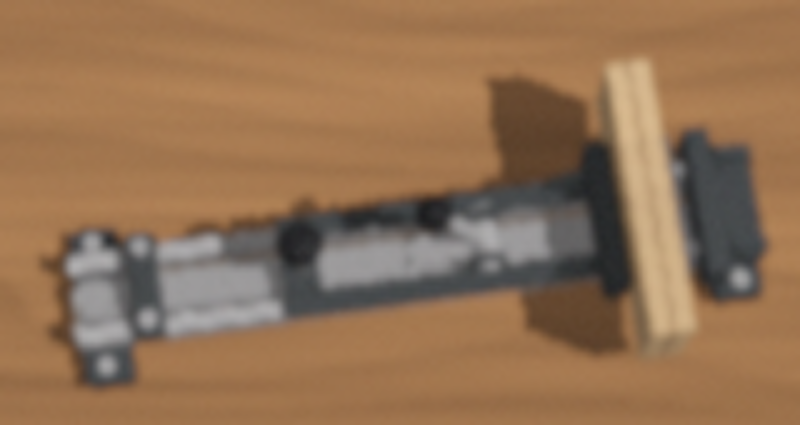

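View pics/tc2.png

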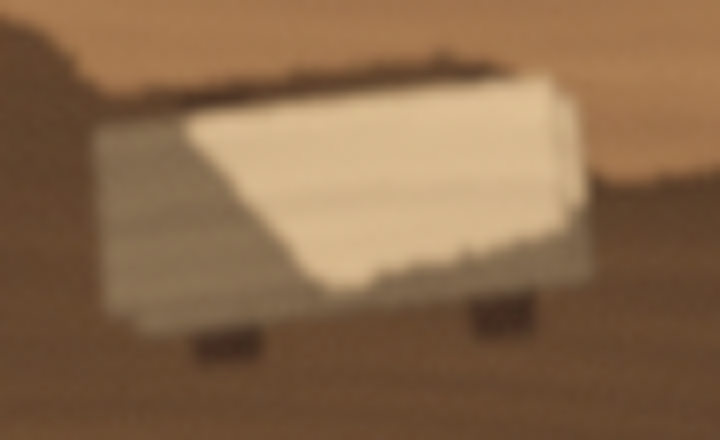

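View pics/sc1.png

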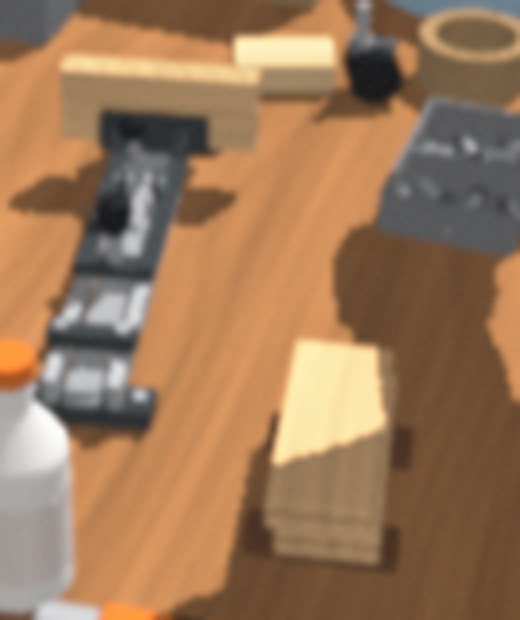

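```bash
cat >> h.py <<'E'
np.set_printoptions(precision=4,suppress=True)
def ray(cm,uv,z,shape=(400,640)):
    f=200/np.tan(np.radians(cm['vfov'])/2)
    d=cm['T'][:3,:3]@np.array([(uv[0]-cm['cx'])/f,(uv[1]-cm['cy'])/f,1.]); o=cm['T'][:3,3]
    return o+d*(z-o[2])/d[2]
def proj(cm,p):
    f=200/np.tan(np.radians(cm['vfov'])/2)
    q=cm['T'][:3,:3].T@(np.asarray(p)-cm['T'][:3,3]); return np.array([cm['cx']+f*q[0]/q[2],cm['cy']+f*q[1]/q[2]])
E
python3 - <<'E'
from h import *
c=viewer.camera_model('top')
def P(u,v,z,o,s): return ray(c,(o[0]+u/s,o[1]+v/s),z)
a=(245,120)
kn=P(300,241,.098,a,5); ba=P(433,213,.116,a,5)
print('knob',kn,'ball',ba)
for n,u,v in [('bl fl',605,65),('fr',650,60),('nr',693,331),('nl',648,340)]: print(n,P(u,v,.102,a,5))
for n,u,v in [('endstop far',137,240),('endstop near',150,325)]: print(n,P(u,v,.052,a,5))
b=(205,215)
for n,u,v in [('st fl',95,125),('fr',548,78),('nl',105,312),('nr',560,265)]: print(n,P(u,v,.068,b,8))
s=viewer.camera_model('side')
def S(u,v,z): return ray(s,(255+u/4,145+v/4),z)
for n,u,v,z in [('knob',113,200,.098),('ball',130,125,.116),('st ',298,340,.068),('st',380,347,.068),('st',385,525,.068),('st',268,510,.068),('blank',65,57,.102),('blank',260,72,.102)]: print('side',n,S(u,v,z))
E
```

```text
knob [0.6235 0.0467 0.098 ] ball [ 0.6364 -0.0274  0.116 ]
bl fl [ 0.7308 -0.1246  0.102 ]
fr [ 0.7344 -0.1504  0.102 ]
nr [ 0.5757 -0.1736  0.102 ]
nl [ 0.57   -0.1485  0.102 ]
endstop far [0.6347 0.1437 0.052 ]
endstop near [0.5838 0.1339 0.052 ]
st fl [0.445  0.2891 0.068 ]
fr [0.4653 0.1314 0.068 ]
nl [0.3802 0.2809 0.068 ]
nr [0.4    0.1243 0.068 ]
side knob [0.6265 0.047  0.098 ]
side ball [ 0.6399 -0.0302  0.116 ]
side st  [0.4666 0.1316 0.068 ]
side st [0.4125 0.1228 0.068 ]
side st [0.3721 0.2939 0.068 ]
side st [0.4409 0.3017 0.068 ]
side blank [ 0.735  -0.1441  0.102 ]
side blank [ 0.5769 -0.1683  0.102 ]
```

```bash
cat >> h.py <<'E'
from scipy.spatial.transform import Rotation as Rn
def Rcur(s=None):
    s=s or status.get_state(); q=s['orientation']; return Rn.from_quat([q[1],q[2],q[3],q[0]])
def down(yaw): # tool x at yaw deg, z down
    y=np.radians(yaw); x=np.array([np.cos(y),np.sin(y),0]); z=np.array([0,0,-1.]); return Rn.from_matrix(np.c_[x,np.cross(z,x),z])
def rel(p,R):
    s=status.get_state(); R0=Rcur(s)
    print('shift',np.round(R0.inv().apply(np.asarray(p)-s['tcp_pos']),4),'turn',np.round((R0.inv()*R).as_rotvec(),4))
YAW=98.7; O=np.array([.636,-.030,0])
def cl(x,y,z):
    a=np.radians(YAW); return O+x*np.array([np.cos(a),np.sin(a),0])+y*np.array([-np.sin(a),np.cos(a),0])+np.array([0,0,z])
E
python3 - <<'E'
from h import *
c=viewer.camera_model('top')
print('tray',[ray(c,uv,.036) for uv in [(365,229),(421,233),(362,266),(420,270)]])
print(cl(.038,0,.2)); rel(cl(.038,0,.20),down(8.7))
print(viewer.camera_model('wrist')['T'], status.get_state()['tcp_pos'])
E
```

```text
tray [array([ 0.4636, -0.1291,  0.036 ]), array([ 0.4558, -0.2901,  0.036 ]), array([ 0.3581, -0.1207,  0.036 ]), array([ 0.3507, -0.2845,  0.036 ])]
[0.6303 0.0076 0.2   ]
shift [-0.3102 -0.5721  0.0311] turn [-0.0012  0.0012 -1.2778]
[[ 0.4296 -0.8625 -0.2674  0.3145]
 [-0.903  -0.4107 -0.1261 -0.4875]
 [-0.0011  0.2956 -0.9553  0.3729]
 [ 0.      0.      0.      1.    ]] [ 0.2473 -0.5186  0.2305]
```

carry_out([
  {"x":-0.02,"y":-0.037,"z":0,"az":-0.09,"hand":0},
  {"x":-0.04,"y":-0.074,"z":0,"az":-0.19,"hand":0},
  {"x":-0.06,"y":-0.111,"z":0,"az":-0.28,"hand":0},
  {"x":-0.08,"y":-0.147,"z":0,"az":-0.38,"hand":0},
  {"x":-0.1,"y":-0.184,"z":0,"az":-0.47,"hand":0},
  {"x":-0.12,"y":-0.221,"z":0,"az":-0.56,"hand":0},
  {"x":-0.14,"y":-0.258,"z":0,"az":-0.65,"hand":0},
  {"x":-0.16,"y":-0.295,"z":0,"az":-0.74,"hand":0},
  {"x":-0.18,"y":-0.332,"z":0,"az":-0.83,"hand":0},
  {"x":-0.2,"y":-0.368,"z":0,"az":-0.92,"hand":0},
  {"x":-0.22,"y":-0.405,"z":0,"az":-1.01,"hand":0},
  {"x":-0.24,"y":-0.442,"z":0,"az":-1.1,"hand":0},
])

```text
schema error: expected keys x, y, z, ax, ay, az, hand
```

Run:
```python
from h import *
rel(cl(.038,0,.20),down(8.7))
```

```text
shift [-0.3102 -0.5721  0.0311] turn [-0.0012  0.0012 -1.2778]
```

carry_out([
  {"x":-0.02,"y":-0.037,"z":0,"ax":0,"ay":0,"az":-0.1,"hand":0},
  {"x":-0.04,"y":-0.074,"z":0,"ax":0,"ay":0,"az":-0.2,"hand":0},
  {"x":-0.06,"y":-0.111,"z":0,"ax":0,"ay":0,"az":-0.3,"hand":0},
  {"x":-0.08,"y":-0.148,"z":0,"ax":0,"ay":0,"az":-0.4,"hand":0},
  {"x":-0.1,"y":-0.184,"z":0,"ax":0,"ay":0,"az":-0.5,"hand":0},
  {"x":-0.12,"y":-0.221,"z":0,"ax":0,"ay":0,"az":-0.6,"hand":0},
  {"x":-0.14,"y":-0.258,"z":0,"ax":0,"ay":0,"az":-0.7,"hand":0},
  {"x":-0.16,"y":-0.295,"z":0,"ax":0,"ay":0,"az":-0.8,"hand":0},
  {"x":-0.18,"y":-0.332,"z":0,"ax":0,"ay":0,"az":-0.9,"hand":0},
  {"x":-0.2,"y":-0.369,"z":0,"ax":0,"ay":0,"az":-1.0,"hand":0},
  {"x":-0.22,"y":-0.406,"z":0,"ax":0,"ay":0,"az":-1.1,"hand":0},
  {"x":-0.24,"y":-0.443,"z":0,"ax":0,"ay":0,"az":-1.2,"hand":0},
])

```text
clock: 1.1
tcp_pos: [0.5421, -0.1126, 0.2307]
orientation: [-0.001, 0.999, 0.04, -0.0]
wrist_force: [0.5, 0.0, 0.5]
finger_gap: 0.0001
```

Run:
```python
from h import *
rel(cl(.038,0,.20),down(8.7))
im=viewer.read_camera('wrist'); save('w1.png',im)
```

```text
shift [ 0.0974 -0.1128  0.0308] turn [-0.0018  0.0008 -0.0728]
```

View pics/w1.png

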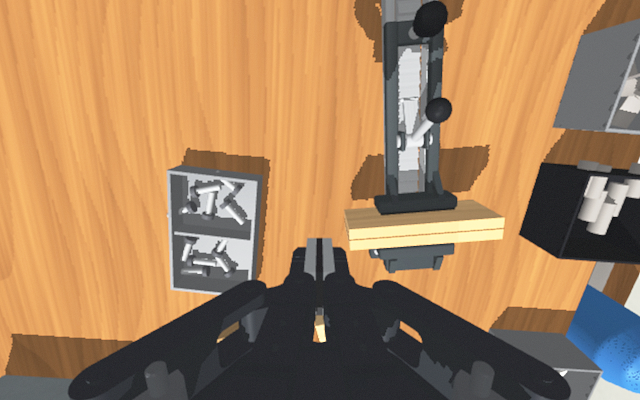

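The wrist view shows the knob at (431,18), the ball at (438,110), the blank's top face running from (345,212) to (500,210), and the tray on the left.

Run:
```python
from h import *
c=viewer.camera_model('wrist'); im=cv2.imread('pics/w1.png')[:,:,::-1]
save('w1c.png',im,(330,0,520,280),2.1)
print('knob',ray(c,(431,18),.098),cl(.078,0,.098)); print('ball',ray(c,(438,110),.116),cl(.002,0,.116))
for uv in [(345,211),(500,201),(505,219),(349,232)]: print(ray(c,uv,.102))
```

```text
knob [0.6268 0.0523 0.098 ] [0.6242 0.0471 0.098 ]
ball [ 0.6414 -0.0217  0.116 ] [ 0.6357 -0.028   0.116 ]
[ 0.5734 -0.1262  0.102 ]
[ 0.7281 -0.1018  0.102 ]
[ 0.7386 -0.1204  0.102 ]
[ 0.5802 -0.1489  0.102 ]
```

View pics/w1c.png

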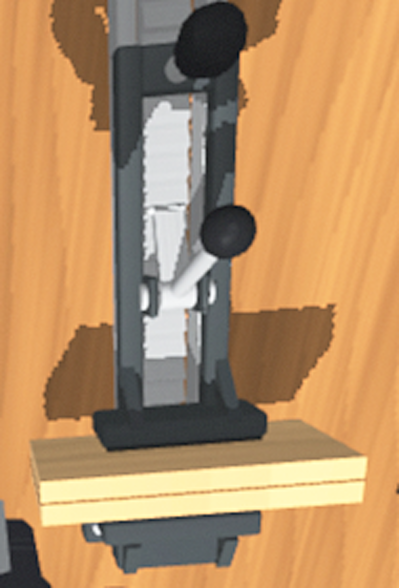

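carry_out([
  {"x":0.03,"y":-0.037,"z":0,"ax":0,"ay":0,"az":-0.073,"hand":0},
  {"x":0.06,"y":-0.06,"z":0,"ax":0,"ay":0,"az":-0.073,"hand":0},
  {"x":0.08,"y":-0.075,"z":0,"ax":0,"ay":0,"az":-0.073,"hand":0},
  {"x":0.08,"y":-0.075,"z":0,"ax":0,"ay":0,"az":-0.073,"hand":0},
  {"x":0.08,"y":-0.075,"z":0,"ax":0,"ay":0,"az":-0.073,"hand":0},
])

```text
clock: 1.57
tcp_pos: [0.6191, -0.0236, 0.2297]
orientation: [-0.003, 0.997, 0.083, 0.0]
wrist_force: [-0.1, -0.8, -0.3]
finger_gap: -0.0002
```

Run:
```python
from h import *
im=viewer.read_camera('wrist'); save('w2.png',im); c=viewer.camera_model('wrist')
import pickle; pickle.dump(c,open('w2.pkl','wb'))
rel(cl(.038,0,.20),down(8.7)); print(status.get_state()['qvel'])
```

```text
shift [ 0.017  -0.0296  0.0302] turn [-0.0055 -0.0008  0.0122]
[-0.0311 -0.0259 -0.0192  0.001  -0.0005  0.0009]
```

View pics/w2.png

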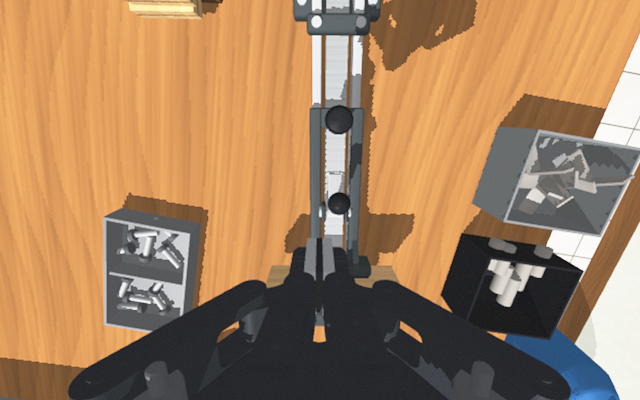

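Run:
```python
from h import *; import pickle
c=pickle.load(open('w2.pkl','rb'))
k=ray(c,(339,119),.096); b=ray(c,(339,204),.116)
print('knob',k,cl(.078,0,.098)); print('ball',b,cl(.002,0,.116)); d=k-b; print(np.degrees(np.arctan2(d[1],d[0])),np.hypot(*d[:2]))
for uv in [(308,33),(368,33),(308,14),(368,14)]: print(ray(c,uv,.052))
print(cl(.162,.03,.052),cl(.162,-.03,0))
```

```text
knob [0.6248 0.0458 0.096 ] [0.6242 0.0471 0.098 ]
ball [ 0.6377 -0.0309  0.116 ] [ 0.6357 -0.028   0.116 ]
99.51086059158743 0.07784876905686378
[0.5819 0.1224 0.052 ]
[0.6416 0.1322 0.052 ]
[0.5794 0.1388 0.052 ]
[0.6381 0.1486 0.052 ]
[0.5818 0.1256 0.052 ] [0.6412 0.1347 0.    ]
```

```bash
sed -i 's/^YAW=.*/YAW=99.1; O=np.array([.6370,-.0315,0])/' h.py
python3 - <<'E'
from h import *
for x,z in [(.038,.150),(.038,.095),(-.028,.1)]: rel(cl(x,0,z),down(9.1))
E
```

```text
shift [ 0.0174 -0.0277  0.0802] turn [-0.0055 -0.0008  0.0052]
shift [ 0.0174 -0.0274  0.1352] turn [-0.0055 -0.0008  0.0052]
shift [0.0171 0.0386 0.1298] turn [-0.0055 -0.0008  0.0052]
```

carry_out([
  {"x":0.0174,"y":-0.0277,"z":0.03,"ax":-0.0055,"ay":0,"az":0.005,"hand":0},
  {"x":0.0174,"y":-0.0277,"z":0.06,"ax":-0.0055,"ay":0,"az":0.005,"hand":0},
  {"x":0.0174,"y":-0.0275,"z":0.085,"ax":-0.0055,"ay":0,"az":0.005,"hand":0},
  {"x":0.0174,"y":-0.0274,"z":0.11,"ax":-0.0055,"ay":0,"az":0.005,"hand":0},
  {"x":0.0174,"y":-0.0274,"z":0.132,"ax":-0.0055,"ay":0,"az":0.005,"hand":0},
  {"x":0.0174,"y":-0.0274,"z":0.134,"ax":-0.0055,"ay":0,"az":0.005,"hand":0},
  {"x":0.0174,"y":-0.0274,"z":0.134,"ax":-0.0055,"ay":0,"az":0.005,"hand":0},
])

```text
clock: 2.2
tcp_pos: [0.6289, 0.0048, 0.0951]
orientation: [-0.0, 0.997, 0.078, -0.001]
wrist_force: [0.2, -0.8, -0.3]
finger_gap: -0.0001
```

Run:
```python
from h import *
im=viewer.read_camera('wrist'); save('w3.png',im[100:300,200:460],None,3)
for x,z in [(.038,.095),(-.036,.097),(.053,.088),(.123,.088)]: rel(cl(x,0,z),down(9.1))
```

```text
shift [ 0.0007 -0.0011  0.0018] turn [-0.     -0.0003 -0.0015]
shift [ 0.0009  0.0729 -0.0002] turn [-0.     -0.0003 -0.0015]
shift [ 0.0007 -0.0161  0.0088] turn [-0.     -0.0003 -0.0015]
shift [ 0.0006 -0.0861  0.0088] turn [-0.     -0.0003 -0.0015]
```

View pics/w3.png

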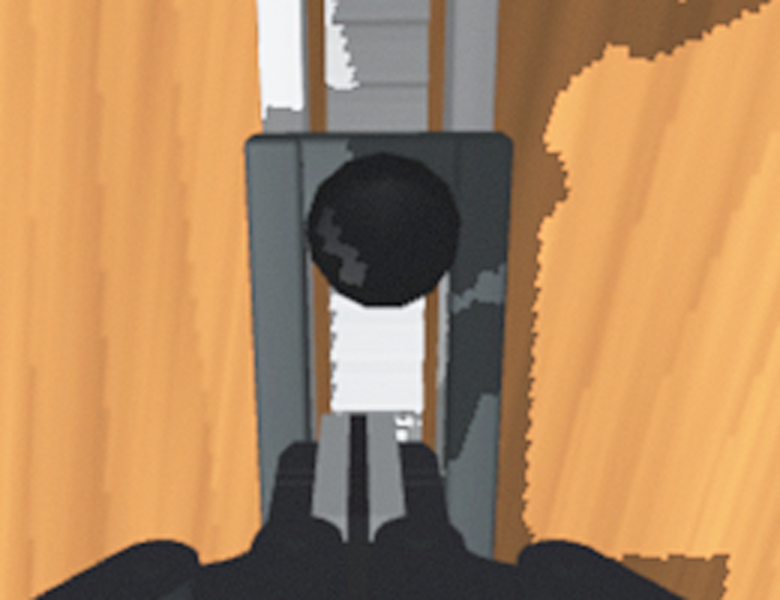

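carry_out([
  {"x":0.0035,"y":0.005,"z":0,"ax":0,"ay":0,"az":0,"hand":0},
  {"x":0.0035,"y":0.015,"z":0,"ax":0,"ay":0,"az":0,"hand":0},
  {"x":0.0035,"y":0.023,"z":0,"ax":0,"ay":0,"az":0,"hand":0},
  {"x":0.0035,"y":0.031,"z":0,"ax":0,"ay":0,"az":0,"hand":0},
  {"x":0.0035,"y":0.039,"z":0,"ax":0,"ay":0,"az":0,"hand":0},
  {"x":0.0035,"y":0.047,"z":0,"ax":0,"ay":0,"az":0,"hand":0},
  {"x":0.0035,"y":0.055,"z":0,"ax":0,"ay":0,"az":0,"hand":0},
  {"x":0.0035,"y":0.063,"z":0,"ax":0,"ay":0,"az":0,"hand":0},
  {"x":0.0035,"y":0.071,"z":0,"ax":0,"ay":0,"az":0,"hand":0},
  {"x":0.0035,"y":0.073,"z":0,"ax":0,"ay":0,"az":0,"hand":0},
])

```text
clock: 3.08
tcp_pos: [0.6455, -0.0683, 0.0967]
orientation: [0.0, 0.997, 0.078, 0.0]
wrist_force: [-0.2, 0.6, 0.0]
finger_gap: 0.0002
```

```bash
sed -i 's/^YAW=.*/YAW=99.1; O=np.array([.6400,-.0310,0])/' h.py
python3 - <<'E'
from h import *
im=viewer.read_camera('side'); save('s4.png',im,(255,145,385,265),6)
for x,z in [(.045,.088),(.053,.088),(.123,.088)]: rel(cl(x,0,z),down(9.1))
E
```

```text
shift [ 0.0002 -0.0824  0.0087] turn [ 0.0002 -0.0003 -0.0028]
shift [ 0.0002 -0.0904  0.0087] turn [ 0.0002 -0.0003 -0.0028]
shift [-0.     -0.1604  0.0086] turn [ 0.0002 -0.0003 -0.0028]
```

View pics/s4.png

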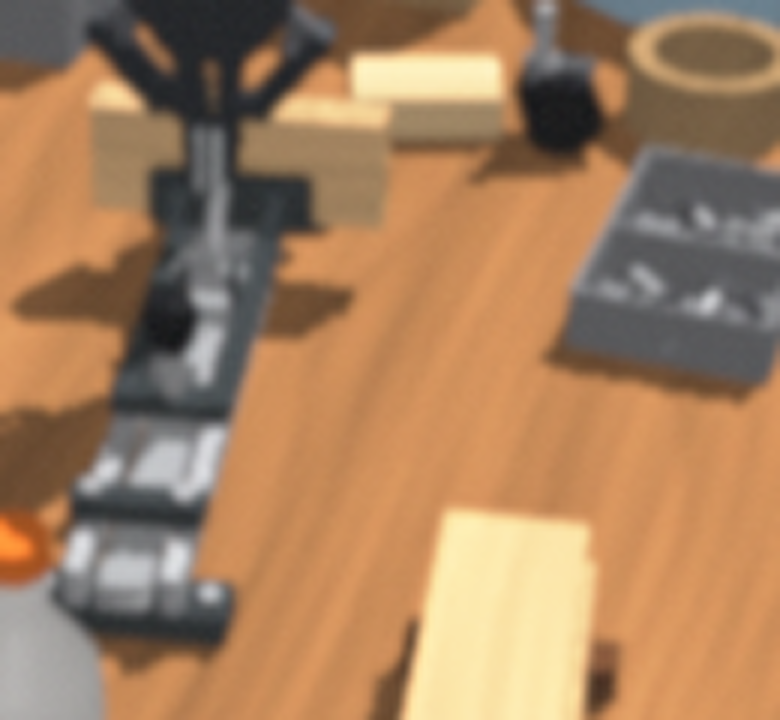

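carry_out([
  {"x":0,"y":-0.02,"z":0,"ax":0,"ay":0,"az":0,"hand":0},
  {"x":0,"y":-0.05,"z":0.004,"ax":0,"ay":0,"az":0,"hand":0},
  {"x":0,"y":-0.074,"z":0.0085,"ax":0,"ay":0,"az":0,"hand":0},
  {"x":0,"y":-0.08,"z":0.0085,"ax":0,"ay":0,"az":0,"hand":0},
  {"x":0,"y":-0.082,"z":0.0085,"ax":0,"ay":0,"az":0,"hand":0},
])

```text
clock: 3.55
tcp_pos: [0.6321, 0.0149, 0.0879]
orientation: [-0.0, 0.997, 0.079, -0.0]
wrist_force: [1.2, -0.3, 0.9]
finger_gap: 0.0001
```

Run:
```python
from h import *
im=viewer.read_camera('side'); save('s5.png',im,(255,145,385,265),6)
im=viewer.read_camera('top'); save('t5.png',im,(245,120,405,205),5)
for x,z in [(.053,.088),(.123,.088)]: rel(cl(x,0,z),down(9.1))
```

```text
shift [-0.0001 -0.0083  0.0004] turn [ 0.0007 -0.0006 -0.0018]
shift [-0.0002 -0.0783  0.0003] turn [ 0.0007 -0.0006 -0.0018]
```

View pics/s5.png

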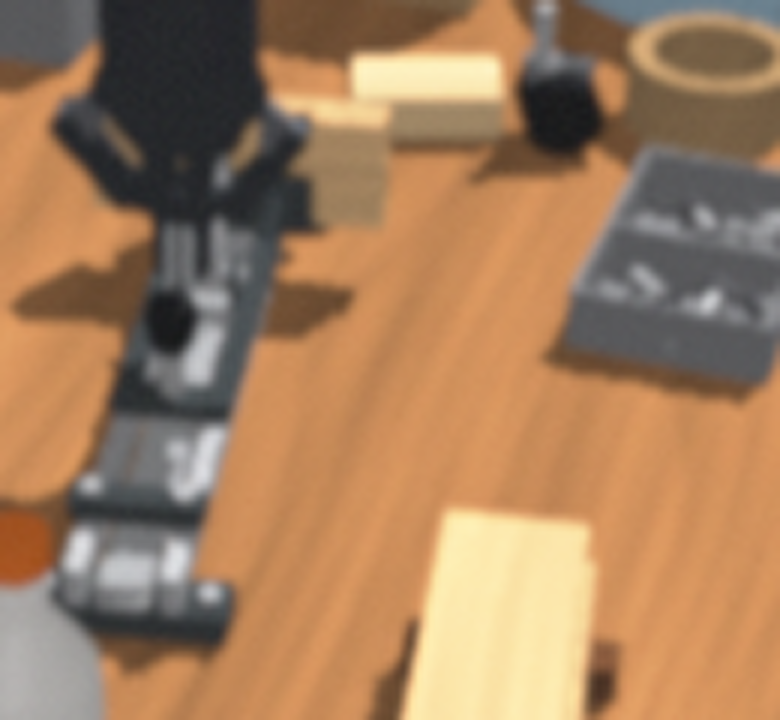

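View pics/t5.png

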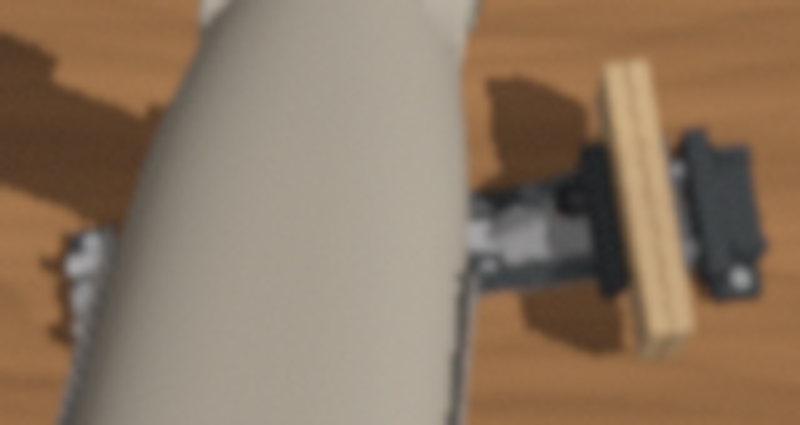

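The top view shows the ball near the jaw plate at about (575,197), so the lever is flipped. Next I push the knob back.

carry_out([
  {"x":0,"y":-0.006,"z":0,"ax":0,"ay":0,"az":0,"hand":0},
  {"x":0,"y":-0.011,"z":0,"ax":0,"ay":0,"az":0,"hand":0},
  {"x":0,"y":-0.017,"z":0,"ax":0,"ay":0,"az":0,"hand":0},
  {"x":0,"y":-0.024,"z":0,"ax":0,"ay":0,"az":0,"hand":0},
  {"x":0,"y":-0.031,"z":0,"ax":0,"ay":0,"az":0,"hand":0},
  {"x":0,"y":-0.038,"z":0,"ax":0,"ay":0,"az":0,"hand":0},
  {"x":0,"y":-0.045,"z":0,"ax":0,"ay":0,"az":0,"hand":0},
  {"x":0,"y":-0.052,"z":0,"ax":0,"ay":0,"az":0,"hand":0},
  {"x":0,"y":-0.058,"z":0,"ax":0,"ay":0,"az":0,"hand":0},
  {"x":0,"y":-0.064,"z":0,"ax":0,"ay":0,"az":0,"hand":0},
  {"x":0,"y":-0.069,"z":0,"ax":0,"ay":0,"az":0,"hand":0},
  {"x":0,"y":-0.072,"z":0,"ax":0,"ay":0,"az":0,"hand":0},
])

```text
clock: 4.65
tcp_pos: [0.6215, 0.0853, 0.0884]
orientation: [0.0, 0.997, 0.079, 0.0]
wrist_force: [0.1, -2.9, 1.3]
finger_gap: -0.0002
```

Run:
```python
from h import *
im=viewer.read_camera('wrist'); save('w6.png',im)
rel(cl(.123,0,.088),down(9.1)); print(status.get_state()['wrist_force'])
```

```text
shift [-0.0001 -0.0049  0.0004] turn [-0.0002 -0.0006 -0.0007]
[ 0.4338 -0.0943  1.3757]
```

View pics/w6.png

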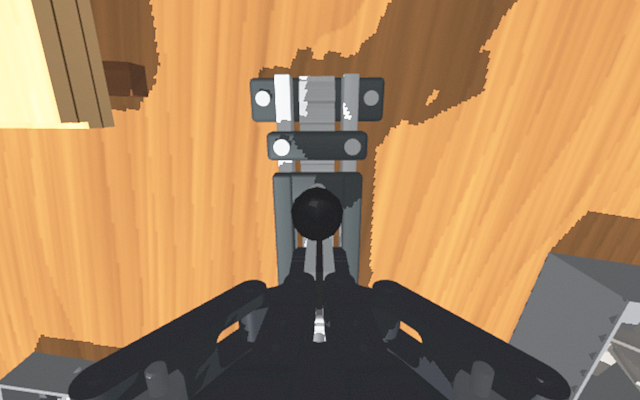

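carry_out([
  {"x":0,"y":-0.003,"z":0,"ax":0,"ay":0,"az":0,"hand":0},
  {"x":0,"y":-0.005,"z":0,"ax":0,"ay":0,"az":0,"hand":0},
  {"x":0,"y":-0.007,"z":0,"ax":0,"ay":0,"az":0,"hand":0},
  {"x":0,"y":-0.008,"z":0,"ax":0,"ay":0,"az":0,"hand":0},
  {"x":0,"y":-0.008,"z":0,"ax":0,"ay":0,"az":0,"hand":0},
])

```text
clock: 5.12
tcp_pos: [0.6203, 0.0928, 0.0884]
orientation: [0.001, 0.997, 0.079, 0.0]
wrist_force: [0.0, -5.1, 0.0]
finger_gap: 0.0
```

carry_out([
  {"x":0,"y":-0.002,"z":0,"ax":0,"ay":0,"az":0,"hand":0},
  {"x":0,"y":-0.003,"z":0,"ax":0,"ay":0,"az":0,"hand":0},
  {"x":0,"y":-0.004,"z":0,"ax":0,"ay":0,"az":0,"hand":0},
])

```text
clock: 5.37
tcp_pos: [0.6202, 0.0932, 0.0885]
orientation: [0.004, 0.997, 0.077, 0.0]
wrist_force: [1.9, -15.7, 1.3]
finger_gap: 0.0003
```

Run:
```python
from h import *
im=viewer.read_camera('wrist'); save('w7.png',im,(220,60,420,260),3)
rel(cl(.123,0,.088),down(9.1)); print(status.get_state()['wrist_force'])
```

```text
shift [-0.0001  0.0027  0.0005] turn [ 0.0086 -0.     -0.004 ]
[  0.5511 -13.471    0.2238]
```

View pics/w7.png

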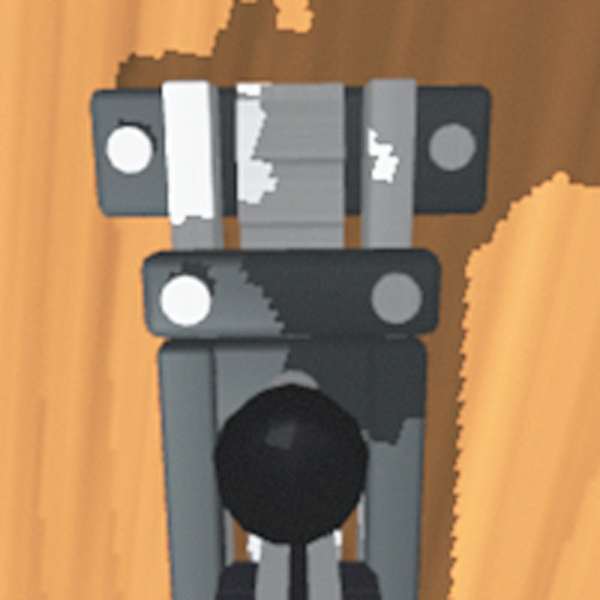

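carry_out([
  {"x":0,"y":0.008,"z":0,"ax":0,"ay":0,"az":0,"hand":0},
  {"x":0,"y":0.014,"z":-0.02,"ax":0,"ay":0,"az":0,"hand":0},
  {"x":0,"y":0.018,"z":-0.055,"ax":0,"ay":0,"az":0,"hand":0},
  {"x":0,"y":0.05,"z":-0.09,"ax":0,"ay":0,"az":-0.12,"hand":0.3},
  {"x":0,"y":0.085,"z":-0.11,"ax":0,"ay":0,"az":-0.24,"hand":0.7},
  {"x":0,"y":0.12,"z":-0.12,"ax":0,"ay":0,"az":-0.36,"hand":0.7},
  {"x":0,"y":0.15,"z":-0.12,"ax":0,"ay":0,"az":-0.48,"hand":0.7},
  {"x":0,"y":0.18,"z":-0.12,"ax":0,"ay":0,"az":-0.6,"hand":0.7},
  {"x":0,"y":0.21,"z":-0.12,"ax":0,"ay":0,"az":-0.72,"hand":0.7},
  {"x":0,"y":0.23,"z":-0.12,"ax":0,"ay":0,"az":-0.84,"hand":0.7},
  {"x":0,"y":0.24,"z":-0.12,"ax":0,"ay":0,"az":-0.96,"hand":0.7},
  {"x":0,"y":0.242,"z":-0.12,"ax":0,"ay":0,"az":-1.08,"hand":0.7},
])

```text
clock: 6.42
tcp_pos: [0.6574, -0.1472, 0.2097]
orientation: [0.003, 0.814, 0.58, -0.002]
wrist_force: [1.0, 0.3, -0.1]
finger_gap: 0.0598
```

Run:
```python
from h import *
rel(cl(-.122,0,.21),down(99.1))
```

```text
shift [-0.0034  0.0032 -0.0003] turn [ 0.0016  0.0069 -0.4917]
```

carry_out([
  {"x":-0.003,"y":0.003,"z":0,"ax":0,"ay":0.006,"az":-0.12,"hand":0.7},
  {"x":-0.003,"y":0.003,"z":0,"ax":0,"ay":0.006,"az":-0.24,"hand":0.7},
  {"x":-0.003,"y":0.003,"z":0,"ax":0,"ay":0.006,"az":-0.36,"hand":0.7},
  {"x":-0.003,"y":0.003,"z":0,"ax":0,"ay":0.006,"az":-0.47,"hand":0.7},
  {"x":-0.003,"y":0.003,"z":0,"ax":0,"ay":0.006,"az":-0.49,"hand":0.7},
  {"x":-0.003,"y":0.003,"z":0,"ax":0,"ay":0.006,"az":-0.49,"hand":0.7},
])

```text
clock: 6.92
tcp_pos: [0.6591, -0.1506, 0.2093]
orientation: [0.0, 0.65, 0.76, 0.0]
wrist_force: [-0.4, 0.7, -0.4]
finger_gap: 0.0598
```

Run:
```python
from h import *
im=viewer.read_camera('wrist'); save('w8.png',im)
import pickle; pickle.dump(viewer.camera_model('wrist'),open('w8.pkl','wb'))
im=viewer.read_camera('side'); save('s8.png',im,(255,145,385,265),6)
rel(cl(-.122,0,.21),down(99.1))
```

```text
shift [-0.0007 -0.     -0.0005] turn [ 0.0012  0.0005 -0.0039]
```

View pics/w8.png

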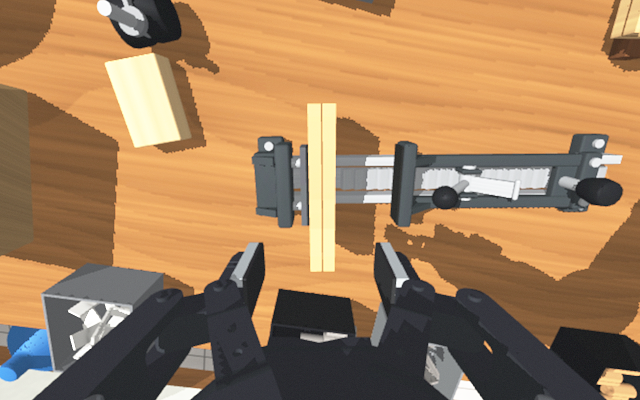

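View pics/s8.png

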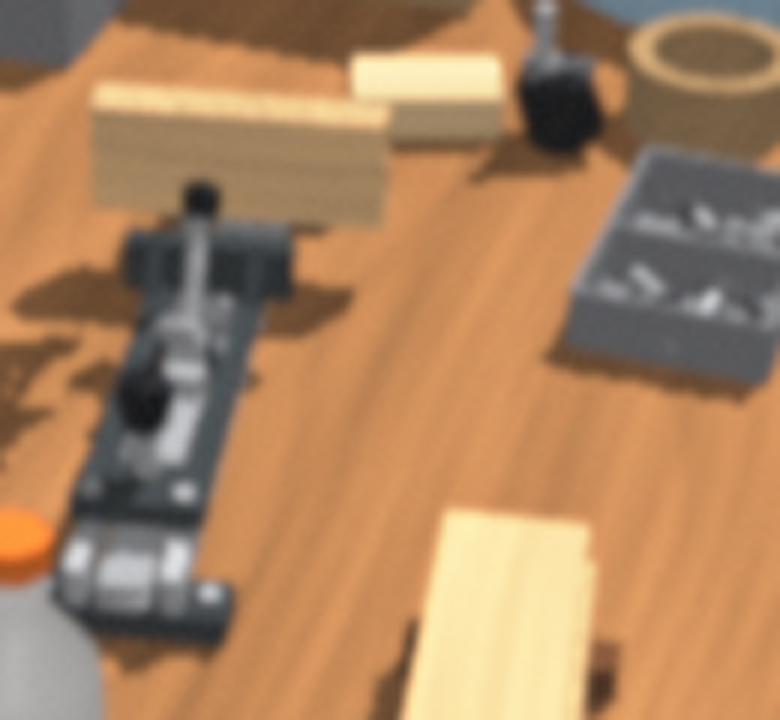

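Run:
```python
from h import *; import pickle
c=pickle.load(open('w8.pkl','rb'))
im=cv2.imread('pics/w8.png')[:,:,::-1]; save('w8c.png',im,(290,90,360,280),3)
P=[ray(c,uv,.102) for uv in [(307,104),(336,104),(311,271),(335,271)]]
print(np.array(P)); m=np.mean(P,0); print(m, cl(-.122,0,0)); d=P[0]+P[1]-P[2]-P[3]; print(np.degrees(np.arctan2(d[1],d[0])))
rel([*m[:2],.21],down(99.1))
```

```text
[[ 0.5792 -0.1745  0.102 ]
 [ 0.5754 -0.1505  0.102 ]
 [ 0.7365 -0.148   0.102 ]
 [ 0.7328 -0.1241  0.102 ]]
[ 0.656  -0.1493  0.102 ] [ 0.6593 -0.1515  0.    ]
-170.4800704787097
shift [ 0.002  -0.003  -0.0005] turn [ 0.0012  0.0005 -0.0039]
```

View pics/w8c.png

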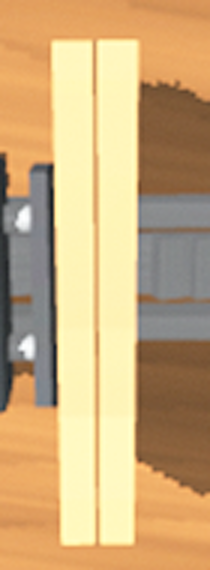

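carry_out([
  {"x":0.002,"y":-0.003,"z":0.035,"ax":0,"ay":0,"az":-0.008,"hand":0.7},
  {"x":0.002,"y":-0.003,"z":0.07,"ax":0,"ay":0,"az":-0.008,"hand":0.7},
  {"x":0.002,"y":-0.003,"z":0.1,"ax":0,"ay":0,"az":-0.008,"hand":0.7},
  {"x":0.002,"y":-0.003,"z":0.122,"ax":0,"ay":0,"az":-0.008,"hand":0.7},
  {"x":0.002,"y":-0.003,"z":0.132,"ax":0,"ay":0,"az":-0.008,"hand":0.7},
  {"x":0.002,"y":-0.003,"z":0.134,"ax":0,"ay":0,"az":-0.008,"hand":0.7},
  {"x":0.002,"y":-0.003,"z":0.134,"ax":0,"ay":0,"az":-0.008,"hand":0.7},
], squeeze=40)

```text
clock: 7.6
tcp_pos: [0.6561, -0.1491, 0.0755]
orientation: [0.0, 0.647, 0.762, 0.0]
wrist_force: [0.4, 0.3, 0.2]
finger_gap: 0.0599
```

Run:
```python
from h import *
im=viewer.read_camera('wrist'); save('w9.png',im)
```

```text
(no output)
```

View pics/w9.png

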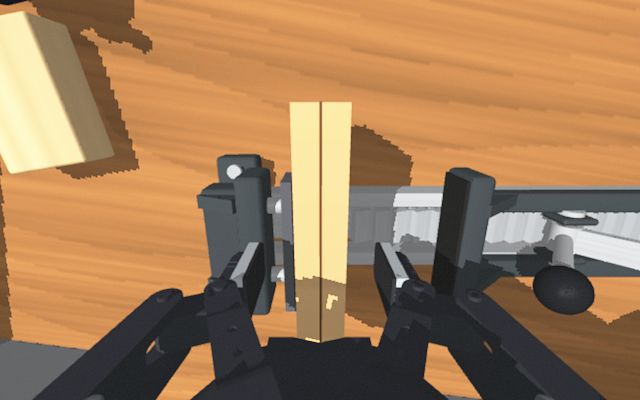

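carry_out([
  {"x":0,"y":0,"z":0,"ax":0,"ay":0,"az":0,"hand":0.4},
  {"x":0,"y":0,"z":0,"ax":0,"ay":0,"az":0,"hand":0.3},
  {"x":0,"y":0,"z":0,"ax":0,"ay":0,"az":0,"hand":0.2},
  {"x":0,"y":0,"z":0,"ax":0,"ay":0,"az":0,"hand":0.1},
  {"x":0,"y":0,"z":0,"ax":0,"ay":0,"az":0,"hand":0},
  {"x":0,"y":0,"z":0,"ax":0,"ay":0,"az":0,"hand":0},
  {"x":0,"y":0,"z":0,"ax":0,"ay":0,"az":0,"hand":0},
], squeeze=40)

```text
clock: 8.23
tcp_pos: [0.658, -0.1491, 0.0787]
orientation: [0.002, 0.647, 0.762, 0.002]
wrist_force: [0.4, 2.4, 5.8]
finger_gap: 0.0233
```

carry_out([
  {"x":0,"y":0,"z":-0.005,"ax":0,"ay":0,"az":0,"hand":0},
  {"x":0.001,"y":0,"z":-0.015,"ax":0,"ay":0,"az":0,"hand":0},
  {"x":0.002,"y":0,"z":-0.03,"ax":0,"ay":0,"az":0,"hand":0},
  {"x":0.002,"y":0,"z":-0.05,"ax":0,"ay":0,"az":0,"hand":0},
  {"x":0.002,"y":0,"z":-0.075,"ax":0,"ay":0,"az":0,"hand":0},
  {"x":0.002,"y":0,"z":-0.1,"ax":0,"ay":0,"az":0,"hand":0},
  {"x":0.002,"y":0,"z":-0.11,"ax":0,"ay":0,"az":0,"hand":0},
  {"x":0.002,"y":0,"z":-0.11,"ax":0,"ay":0,"az":0,"hand":0},
])

```text
clock: 8.9
tcp_pos: [0.6588, -0.1478, 0.1927]
orientation: [0.006, 0.647, 0.762, 0.003]
wrist_force: [0.8, 0.4, -1.6]
finger_gap: 0.0235
```

Run:
```python
from h import *
im=viewer.read_camera('wrist'); save('w10.png',im)
im=viewer.read_camera('side'); save('s10.png',im,(215,85,405,265),4)
rel([.45,.0,.20],down(95))
```

```text
shift [ 0.1787 -0.1803 -0.013 ] turn [0.0058 0.0016 0.0754]
```

View pics/w10.png

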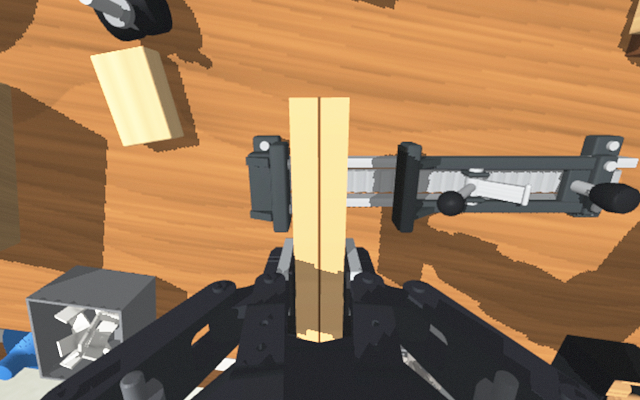

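View pics/s10.png

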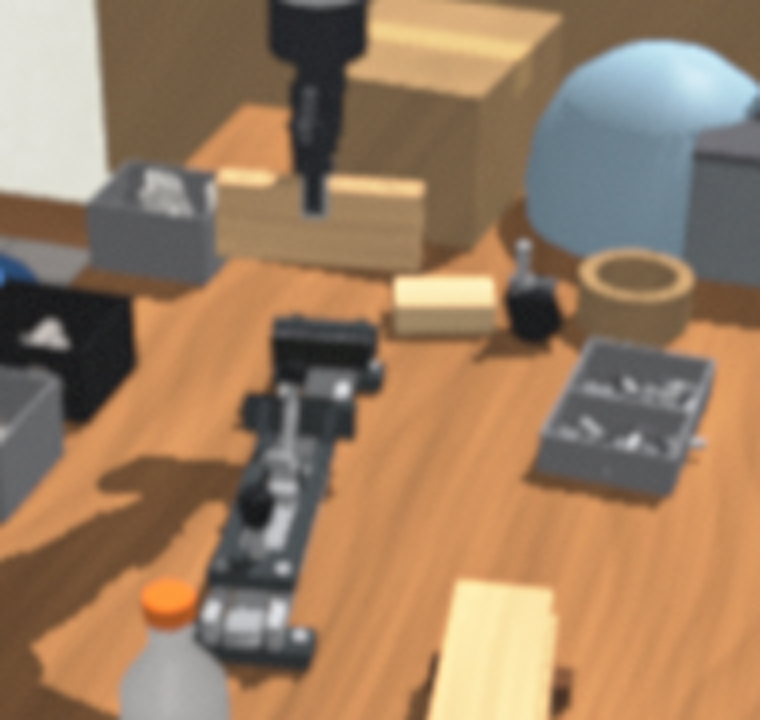

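carry_out([
  {"x":0.015,"y":-0.015,"z":-0.005,"ax":0.006,"ay":0,"az":0.02,"hand":0},
  {"x":0.037,"y":-0.037,"z":-0.01,"ax":0.006,"ay":0,"az":0.04,"hand":0},
  {"x":0.06,"y":-0.06,"z":-0.01,"ax":0.006,"ay":0,"az":0.06,"hand":0},
  {"x":0.083,"y":-0.083,"z":-0.01,"ax":0.006,"ay":0,"az":0.075,"hand":0},
  {"x":0.106,"y":-0.106,"z":-0.01,"ax":0.006,"ay":0,"az":0.075,"hand":0},
  {"x":0.129,"y":-0.13,"z":-0.01,"ax":0.006,"ay":0,"az":0.075,"hand":0},
  {"x":0.15,"y":-0.152,"z":-0.01,"ax":0.006,"ay":0,"az":0.075,"hand":0},
  {"x":0.167,"y":-0.168,"z":0.01,"ax":0.006,"ay":0,"az":0.075,"hand":0},
  {"x":0.179,"y":-0.18,"z":0.035,"ax":0.006,"ay":0,"az":0.075,"hand":0},
  {"x":0.179,"y":-0.18,"z":0.06,"ax":0.006,"ay":0,"az":0.075,"hand":0},
  {"x":0.179,"y":-0.18,"z":0.085,"ax":0.006,"ay":0,"az":0.075,"hand":0},
  {"x":0.179,"y":-0.18,"z":0.09,"ax":0.006,"ay":0,"az":0.075,"hand":0},
])

```text
clock: 10.0
tcp_pos: [0.4462, 0.0012, 0.0921]
orientation: [-0.003, 0.675, 0.738, -0.003]
wrist_force: [-0.4, 0.5, -2.2]
finger_gap: 0.0228
```

```bash
cat >> h.py <<'E'
def tilt(yaw,a): return down(yaw)*Rn.from_rotvec([0,np.radians(a),0])
E
python3 - <<'E'
from h import *
im=viewer.read_camera('side'); save('s11.png',im,(275,105,435,285),4)
rel([.45,.0,.055],tilt(95,25)); rel([.45,.0,.043],tilt(95,25)); print(status.get_state()['joint_pos'])
E
```

```text
shift [-0.0013  0.0033  0.0379] turn [-0.0084  0.4358 -0.0012]
shift [-0.0013  0.0034  0.0499] turn [-0.0084  0.4358 -0.0012]
[-0.1766  0.1702 -0.4994  0.9095 -0.0017 -0.2645]
```

View pics/s11.png

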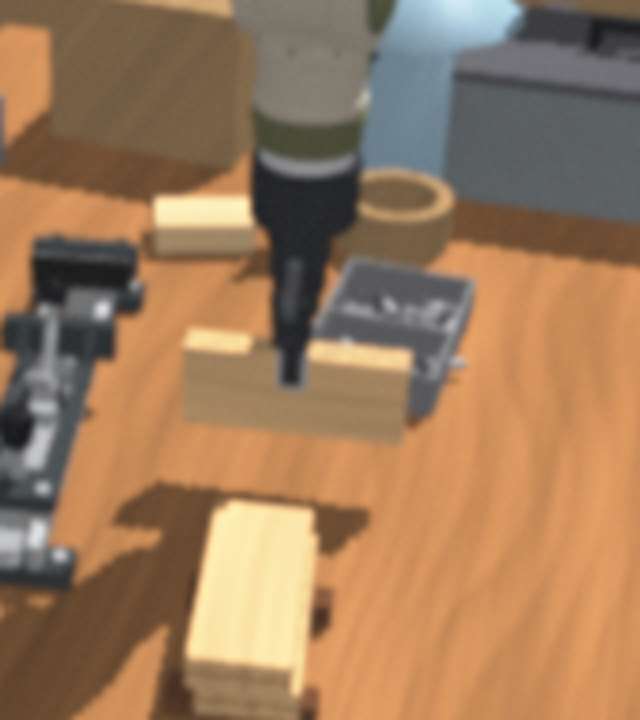

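carry_out([
  {"x":0,"y":0,"z":0.01,"ax":-0.008,"ay":0.1,"az":0,"hand":0},
  {"x":0,"y":0.003,"z":0.02,"ax":-0.008,"ay":0.2,"az":0,"hand":0},
  {"x":0,"y":0.003,"z":0.028,"ax":-0.008,"ay":0.3,"az":0,"hand":0},
  {"x":0,"y":0.003,"z":0.033,"ax":-0.008,"ay":0.4,"az":0,"hand":0},
  {"x":0,"y":0.003,"z":0.037,"ax":-0.008,"ay":0.48,"az":0,"hand":0},
  {"x":0,"y":0.003,"z":0.038,"ax":-0.008,"ay":0.49,"az":0,"hand":0},
  {"x":0,"y":0.003,"z":0.038,"ax":-0.008,"ay":0.49,"az":0,"hand":0},
])

```text
clock: 10.63
tcp_pos: [0.4498, -0.0002, 0.0543]
orientation: [-0.179, 0.657, 0.714, 0.163]
wrist_force: [0.7, -0.6, -1.9]
finger_gap: 0.0231
```

Run:
```python
from h import *
im=viewer.read_camera('side'); save('s12.png',im,(275,105,435,285),4)
im=viewer.read_camera('wrist'); save('w12.png',im)
rel([.4465,.0,.043],tilt(95,28)); print(status.get_state()['joint_pos'])
```

```text
shift [-0.0065 -0.0033  0.0104] turn [-0.     -0.0001 -0.0016]
[-0.4594  0.3785 -0.4348  1.0274  0.4128 -0.6019]
```

View pics/s12.png

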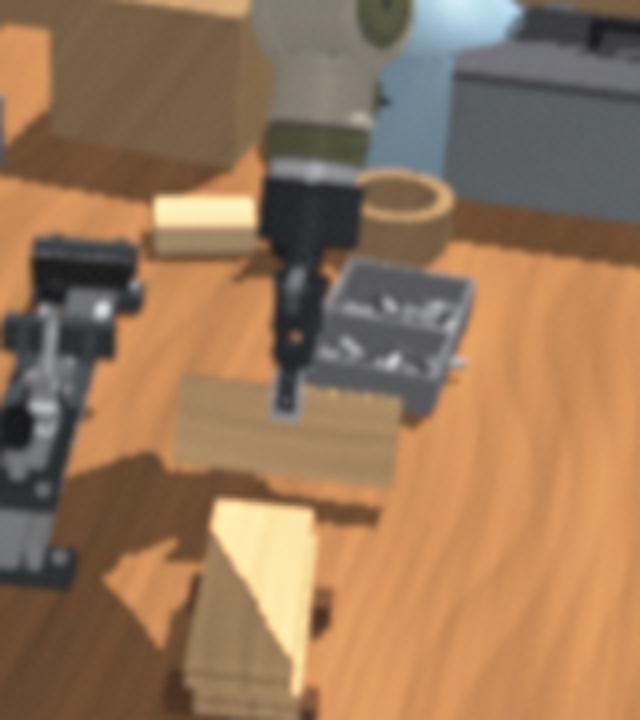

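View pics/w12.png

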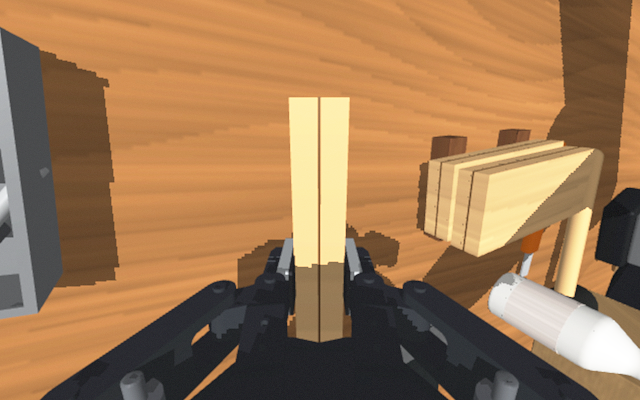

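carry_out([
  {"x":-0.002,"y":0,"z":0.004,"ax":0,"ay":0,"az":0,"hand":0},
  {"x":-0.004,"y":0,"z":0.007,"ax":0,"ay":0,"az":0,"hand":0},
  {"x":-0.005,"y":0,"z":0.01,"ax":0,"ay":0,"az":0,"hand":0},
  {"x":-0.006,"y":0,"z":0.011,"ax":0,"ay":0,"az":0,"hand":0},
  {"x":-0.006,"y":0,"z":0.011,"ax":0,"ay":0,"az":0,"hand":0},
])

```text
clock: 11.15
tcp_pos: [0.4495, 0.0015, 0.0426]
orientation: [-0.179, 0.656, 0.715, 0.163]
wrist_force: [0.5, -0.5, -1.9]
finger_gap: 0.0234
```

carry_out([
  {"x":-0.0005,"y":0,"z":0.001,"ax":0,"ay":0,"az":0,"hand":0},
  {"x":-0.0007,"y":0,"z":0.0015,"ax":0,"ay":0,"az":0,"hand":0},
  {"x":-0.0007,"y":0,"z":0.0015,"ax":0,"ay":0,"az":0,"hand":0},
])

```text
clock: 11.4
tcp_pos: [0.4495, 0.0017, 0.0413]
orientation: [-0.179, 0.656, 0.715, 0.163]
wrist_force: [-0.5, -0.7, 1.6]
finger_gap: 0.0235
```

carry_out([
  {"x":0,"y":0,"z":0,"ax":0,"ay":0,"az":0,"hand":0.3},
  {"x":0,"y":0,"z":0,"ax":0,"ay":0,"az":0,"hand":0.33},
  {"x":0,"y":0,"z":0,"ax":0,"ay":0,"az":0,"hand":0.36},
  {"x":0,"y":0,"z":0,"ax":0,"ay":0,"az":0,"hand":0.39},
  {"x":0,"y":0,"z":0,"ax":0,"ay":0,"az":0,"hand":0.42},
  {"x":0,"y":0,"z":0,"ax":0,"ay":0,"az":0,"hand":0.45},
  {"x":0,"y":0,"z":0,"ax":0,"ay":0,"az":0,"hand":0.48},
  {"x":0,"y":0,"z":0,"ax":0,"ay":0,"az":0,"hand":0.51},
  {"x":0,"y":0,"z":0,"ax":0,"ay":0,"az":0,"hand":0.53},
  {"x":0,"y":0,"z":0,"ax":0,"ay":0,"az":0,"hand":0.53},
])

```text
clock: 12.23
tcp_pos: [0.4495, 0.0017, 0.0412]
orientation: [-0.179, 0.656, 0.715, 0.163]
wrist_force: [-0.5, -0.9, -0.3]
finger_gap: 0.0451
```

Run:
```python
from h import *
im=viewer.read_camera('side'); save('s13.png',im,(275,105,435,285),4)
im=viewer.read_camera('wrist'); save('w13.png',im)
y=.0017+.0063
for t,dy,z in [(20,-.0065,.036),(14,-.008,.027),(8,-.0095,.018),(4,-.011,.012),(0,-.0115,.006)]: rel([.4495,y+dy,z],tilt(95,t))
```

```text
shift [-0.0026  0.      0.0046] turn [-0.0005 -0.1399 -0.0007]
shift [-0.0082 -0.0001  0.0118] turn [-0.0005 -0.2446 -0.0007]
shift [-0.0137 -0.0002  0.019 ] turn [-0.0006 -0.3493 -0.0007]
shift [-0.0179 -0.0004  0.0236] turn [-0.0006 -0.4192 -0.0007]
shift [-0.0211 -0.0004  0.0287] turn [-0.0006 -0.489  -0.0006]
```

View pics/s13.png

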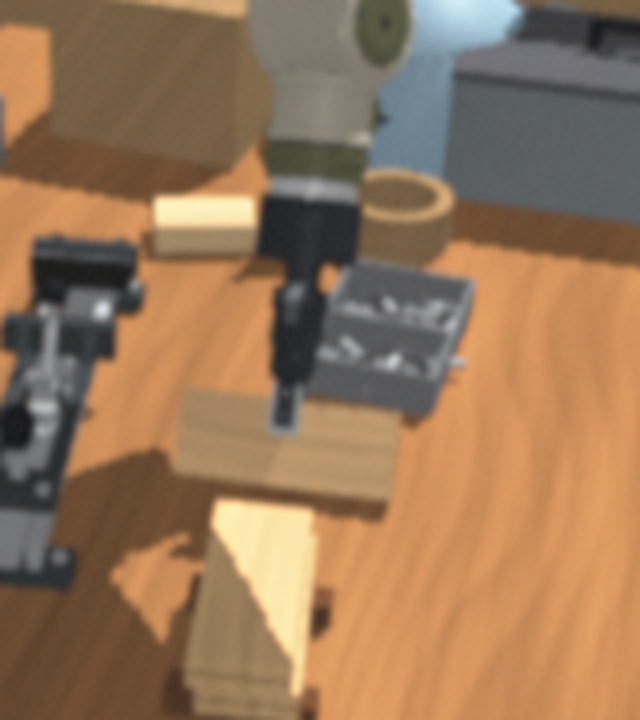

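View pics/w13.png

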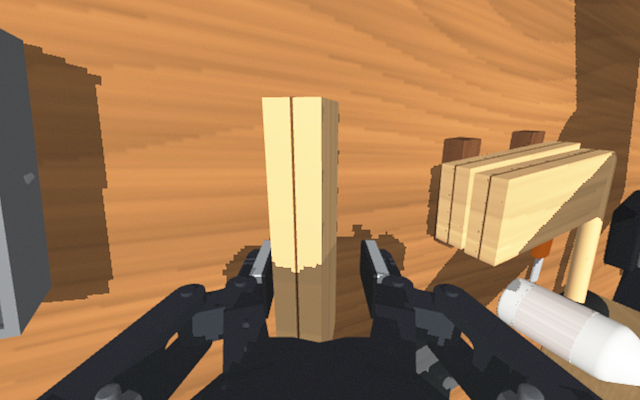

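carry_out([
  {"x":-0.001,"y":0,"z":0.002,"ax":0,"ay":-0.07,"az":0,"hand":0.555},
  {"x":-0.0025,"y":0,"z":0.0045,"ax":0,"ay":-0.14,"az":0,"hand":0.585},
  {"x":-0.0055,"y":0,"z":0.008,"ax":0,"ay":-0.19,"az":0,"hand":0.62},
  {"x":-0.008,"y":0,"z":0.012,"ax":0,"ay":-0.245,"az":0,"hand":0.65},
  {"x":-0.011,"y":0,"z":0.0155,"ax":0,"ay":-0.3,"az":0,"hand":0.68},
  {"x":-0.0135,"y":0,"z":0.019,"ax":0,"ay":-0.35,"az":0,"hand":0.71},
  {"x":-0.016,"y":0,"z":0.0215,"ax":0,"ay":-0.385,"az":0,"hand":0.735},
  {"x":-0.018,"y":0,"z":0.0235,"ax":0,"ay":-0.42,"az":0,"hand":0.755},
  {"x":-0.02,"y":0,"z":0.026,"ax":0,"ay":-0.455,"az":0,"hand":0.78},
  {"x":-0.021,"y":0,"z":0.0285,"ax":0,"ay":-0.489,"az":0,"hand":0.8},
  {"x":-0.021,"y":0,"z":0.0285,"ax":0,"ay":-0.489,"az":0,"hand":0.8},
])

```text
clock: 13.25
tcp_pos: [0.4492, -0.0025, 0.0059]
orientation: [-0.0, 0.675, 0.738, -0.001]
wrist_force: [-0.7, 0.2, 0.3]
finger_gap: 0.0681
```

Run:
```python
from h import *
im=viewer.read_camera('side'); save('s14.png',im,(275,105,435,285),4)
im=viewer.read_camera('wrist'); save('w14.png',im)
```

```text
(no output)
```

View pics/s14.png

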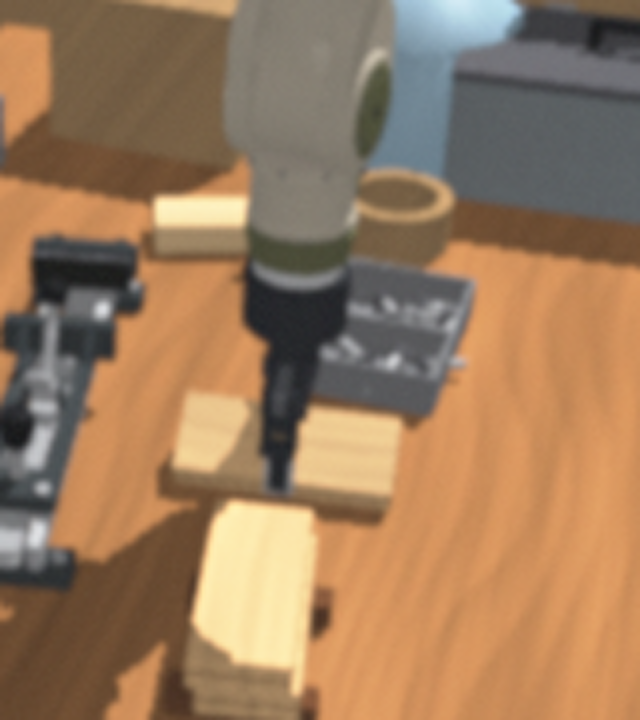

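View pics/w14.png

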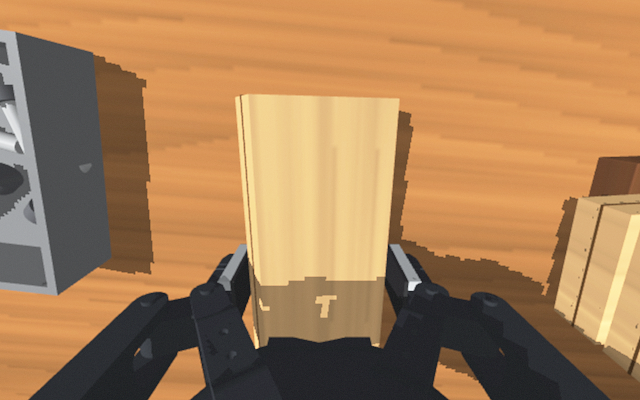

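carry_out([
  {"x":0,"y":0,"z":0.001,"ax":0,"ay":0,"az":0,"hand":0.81},
  {"x":0,"y":0,"z":0.002,"ax":0,"ay":0,"az":0,"hand":0.82},
  {"x":-0.001,"y":0,"z":0.003,"ax":0,"ay":0,"az":0,"hand":0.835},
  {"x":-0.001,"y":0,"z":0.004,"ax":0,"ay":0,"az":0,"hand":0.85},
  {"x":-0.001,"y":0,"z":0.005,"ax":0,"ay":0,"az":0,"hand":0.87},
  {"x":-0.001,"y":0,"z":0.006,"ax":0,"ay":0,"az":0,"hand":0.89},
  {"x":-0.001,"y":0,"z":0.006,"ax":0,"ay":0,"az":0,"hand":0.92},
  {"x":-0.001,"y":0,"z":0.006,"ax":0,"ay":0,"az":0,"hand":0.95},
  {"x":-0.001,"y":0,"z":0.006,"ax":0,"ay":0,"az":0,"hand":0.98},
  {"x":-0.001,"y":0,"z":0.006,"ax":0,"ay":0,"az":0,"hand":1.0},
])

```text
clock: 14.18
tcp_pos: [0.4498, -0.004, 0.0003]
orientation: [-0.001, 0.675, 0.737, -0.0]
wrist_force: [0.7, -0.3, -0.3]
finger_gap: 0.0856
```

Run:
```python
from h import *
im=viewer.read_camera('side'); save('s15.png',im,(275,105,435,285),4)
im=viewer.read_camera('wrist'); save('w15.png',im)
```

```text
(no output)
```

View pics/s15.png

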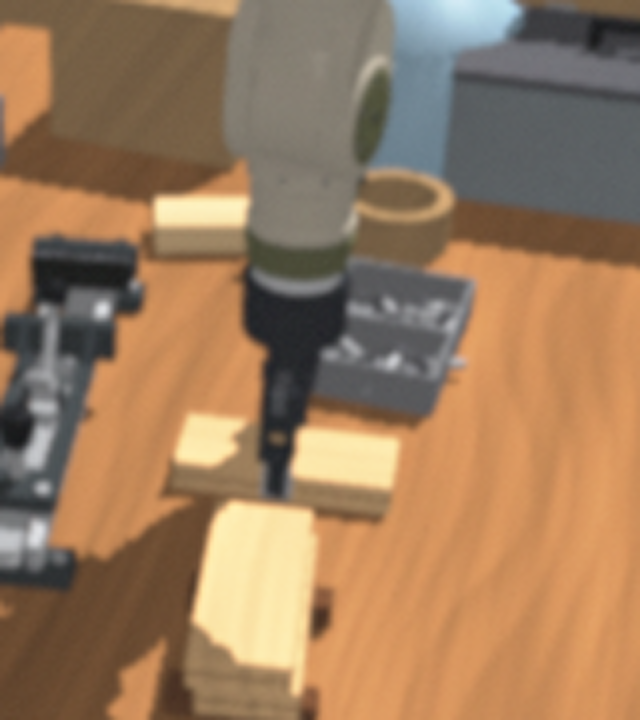

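View pics/w15.png

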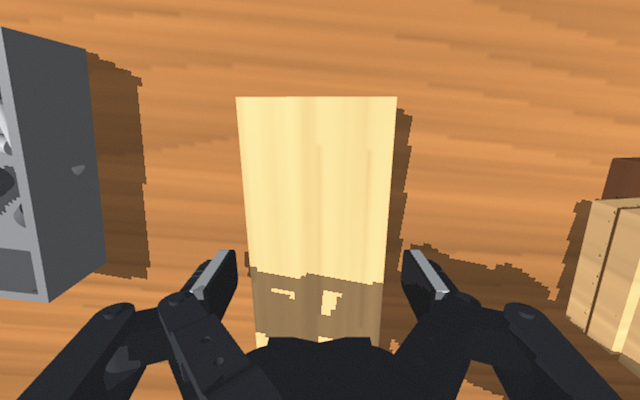

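carry_out([
  {"x":0,"y":0,"z":-0.02,"ax":0,"ay":0,"az":0,"hand":1},
  {"x":0,"y":0,"z":-0.06,"ax":0,"ay":0,"az":0,"hand":1},
  {"x":0.01,"y":0,"z":-0.1,"ax":0,"ay":0,"az":0,"hand":1},
  {"x":0.03,"y":0,"z":-0.14,"ax":0,"ay":0,"az":0,"hand":1},
  {"x":0.06,"y":0,"z":-0.17,"ax":0,"ay":0,"az":0,"hand":1},
  {"x":0.09,"y":0,"z":-0.18,"ax":0,"ay":0,"az":0,"hand":1},
  {"x":0.1,"y":0,"z":-0.18,"ax":0,"ay":0,"az":0,"hand":1},
  {"x":0.1,"y":0,"z":-0.18,"ax":0,"ay":0,"az":0,"hand":1},
  {"x":0.1,"y":0,"z":-0.18,"ax":0,"ay":0,"az":0,"hand":1},
])

```text
clock: 15.03
tcp_pos: [0.4406, 0.0956, 0.1796]
orientation: [-0.001, 0.675, 0.738, -0.001]
wrist_force: [-0.2, -1.1, -0.2]
finger_gap: 0.0853
```

Run:
```python
from h import *; import pickle
im=viewer.read_camera('wrist'); save('w16.png',im); pickle.dump(viewer.camera_model('wrist'),open('w16.pkl','wb'))
im=viewer.read_camera('top'); np.save('top16.npy',im); save('t16.png',im,(200,190,380,300),4)
print(status.get_state()['tcp_pos'])
```

```text
[0.4404 0.0947 0.1791]
```

View pics/w16.png

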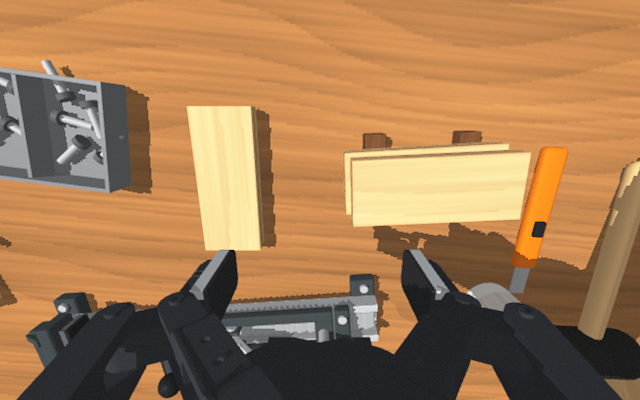

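View pics/t16.png

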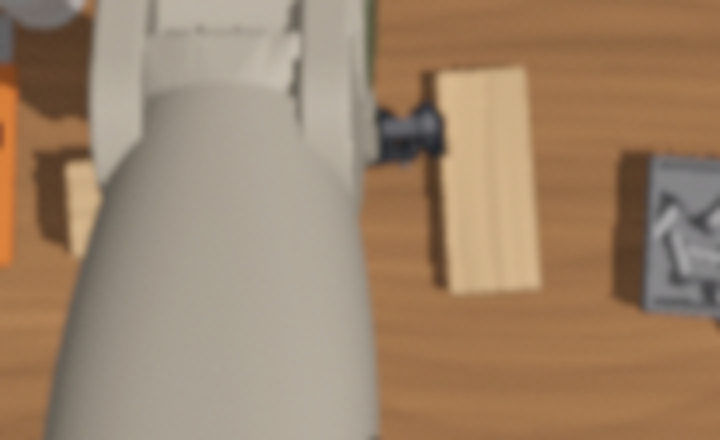

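Run:
```python
from h import *
im=cv2.imread('pics/w16.png')[:,:,::-1]; save('w16a.png',im,(335,140,540,235),3.9); save('w16b.png',im,(180,95,280,260),3.6)
```

```text
(no output)
```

View pics/w16a.png

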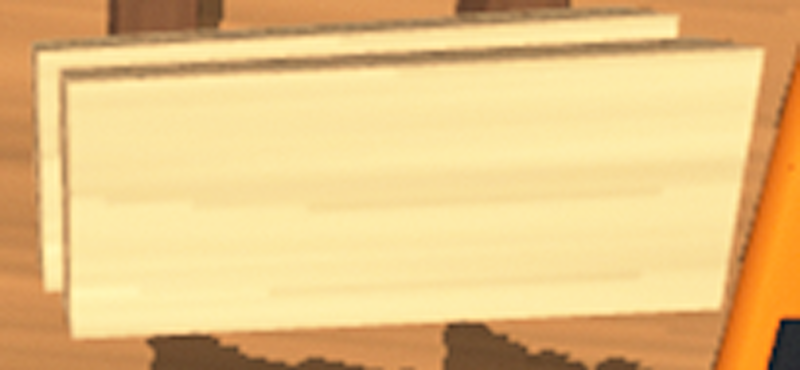

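View pics/w16b.png

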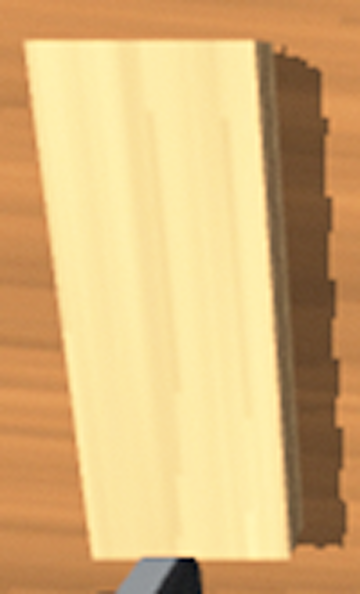

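Run:
```python
from h import *; import pickle
c=pickle.load(open('w16.pkl','rb'))
def fit(pts,o,s,z):
    P=np.array([ray(c,(o[0]+u/s,o[1]+v/s),z) for u,v in pts])[:,:2]; m=P.mean(0)
    print(P,'mid',m,'sides',[np.linalg.norm(P[i]-P[i-1]) for i in range(4)])
    for a,b in ((0,1),(1,2),(3,2),(0,3)):
        d=P[b]-P[a]; print(' ang',np.degrees(np.arctan2(d[1],d[0])))
    return m
st=fit([(64,82),(764,48),(720,310),(72,338)],(335,140),3.9,.068)
bl=fit([(25,40),(256,40),(291,557),(93,557)],(180,95),3.6,.024)
```

```text
[[0.4038 0.12  ]
 [0.382  0.2792]
 [0.4459 0.2883]
 [0.4673 0.1298]] mid [0.4247 0.2043] sides [np.float64(0.06417028851944623), np.float64(0.160690139102794), np.float64(0.0645228976752099), np.float64(0.15994151759339498)]
 ang 97.8122669184331
 ang 8.070285891404588
 ang 97.6831693245106
 ang 8.740528229394059
[[ 0.3702 -0.0452]
 [ 0.3646  0.0189]
 [ 0.5235  0.0329]
 [ 0.5291 -0.0312]] mid [ 0.4469 -0.0062] sides [np.float64(0.15952514771975354), np.float64(0.0643008758235128), np.float64(0.15953752105267643), np.float64(0.06430407947564534)]
 ang 95.01713511011346
 ang 5.027707527121591
 ang 95.00611080561237
 ang 5.026558136351623
```

Run:
```python
from h import *
rel([.4469,-.0062,.06],down(95)); rel([.4469,-.0062,.0],down(95))
```

```text
shift [-0.1012 -0.0019  0.119 ] turn [-0.0035 -0.0005  0.0001]
shift [-0.1012 -0.0017  0.179 ] turn [-0.0035 -0.0005  0.0001]
```

carry_out([
  {"x":-0.035,"y":-0.001,"z":0.0,"ax":-0.003,"ay":0,"az":0,"hand":1},
  {"x":-0.07,"y":-0.002,"z":0.02,"ax":-0.003,"ay":0,"az":0,"hand":1},
  {"x":-0.095,"y":-0.002,"z":0.05,"ax":-0.003,"ay":0,"az":0,"hand":1},
  {"x":-0.1012,"y":-0.0019,"z":0.08,"ax":-0.003,"ay":0,"az":0,"hand":1},
  {"x":-0.1012,"y":-0.0019,"z":0.105,"ax":-0.003,"ay":0,"az":0,"hand":1},
  {"x":-0.1012,"y":-0.0018,"z":0.125,"ax":-0.003,"ay":0,"az":0,"hand":1},
  {"x":-0.1012,"y":-0.0018,"z":0.135,"ax":-0.003,"ay":0,"az":0,"hand":1},
  {"x":-0.1012,"y":-0.0018,"z":0.135,"ax":-0.003,"ay":0,"az":0,"hand":1},
])

```text
clock: 15.8
tcp_pos: [0.4436, -0.0071, 0.0405]
orientation: [-0.003, 0.677, 0.736, -0.002]
wrist_force: [-0.1, -0.6, -0.3]
finger_gap: 0.0849
```

Run:
```python
from h import *
rel([.4469,-.0062,.0],down(95)); im=viewer.read_camera('wrist'); save('w17.png',im)
```

```text
shift [0.0005 0.0036 0.0405] turn [-0.0077 -0.0023 -0.0027]
```

View pics/w17.png

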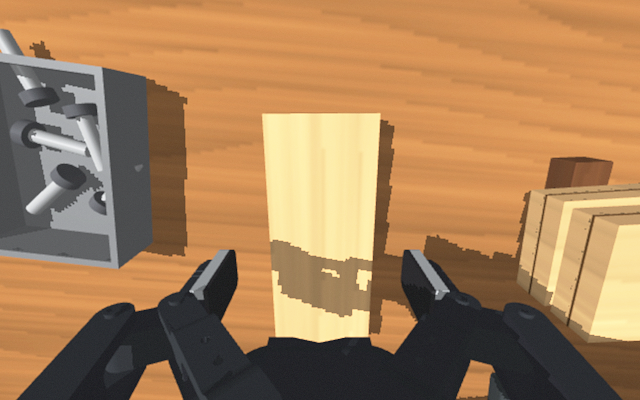

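Centred between the fingers; going down.

carry_out([
  {"x":0,"y":0.0035,"z":0.015,"ax":-0.007,"ay":0,"az":0,"hand":1},
  {"x":0,"y":0.0035,"z":0.028,"ax":-0.007,"ay":0,"az":0,"hand":1},
  {"x":0,"y":0.0035,"z":0.037,"ax":-0.007,"ay":0,"az":0,"hand":1},
  {"x":0,"y":0.0035,"z":0.04,"ax":-0.007,"ay":0,"az":0,"hand":1},
  {"x":0,"y":0.0035,"z":0.04,"ax":-0.007,"ay":0,"az":0,"hand":1},
  {"x":0,"y":0.0035,"z":0.04,"ax":-0.007,"ay":0,"az":0,"hand":0.9},
  {"x":0,"y":0.0035,"z":0.04,"ax":-0.007,"ay":0,"az":0,"hand":0.8},
  {"x":0,"y":0.0035,"z":0.04,"ax":-0.007,"ay":0,"az":0,"hand":0.72},
  {"x":0,"y":0.0035,"z":0.04,"ax":-0.007,"ay":0,"az":0,"hand":0.66},
  {"x":0,"y":0.0035,"z":0.04,"ax":-0.007,"ay":0,"az":0,"hand":0.6},
  {"x":0,"y":0.0035,"z":0.04,"ax":-0.007,"ay":0,"az":0,"hand":0.6},
], squeeze=40)

```text
clock: 16.77
tcp_pos: [0.4489, -0.0068, 0.0031]
orientation: [0.001, 0.676, 0.737, 0.002]
wrist_force: [-0.9, 0.3, 6.6]
finger_gap: 0.063
```

Run:
```python
from h import *
rel([.4247,.2043,.14],down(188.1))
```

```text
shift [ 0.2126 -0.0057 -0.1367] turn [ 0.0036  0.0018 -1.6269]
```

carry_out([
  {"x":0,"y":0,"z":-0.005,"ax":0,"ay":0,"az":0,"hand":0.5},
  {"x":0,"y":0,"z":-0.02,"ax":0,"ay":0,"az":0,"hand":0.5},
  {"x":0,"y":0,"z":-0.045,"ax":0,"ay":0,"az":-0.03,"hand":0.5},
  {"x":0,"y":0,"z":-0.075,"ax":0,"ay":0,"az":-0.1,"hand":0.5},
  {"x":0.01,"y":0,"z":-0.105,"ax":0,"ay":0,"az":-0.2,"hand":0.5},
  {"x":0.025,"y":0,"z":-0.13,"ax":0,"ay":0,"az":-0.32,"hand":0.5},
  {"x":0.045,"y":-0.001,"z":-0.137,"ax":0.003,"ay":0,"az":-0.44,"hand":0.5},
  {"x":0.065,"y":-0.002,"z":-0.137,"ax":0.003,"ay":0,"az":-0.56,"hand":0.5},
  {"x":0.085,"y":-0.002,"z":-0.137,"ax":0.003,"ay":0,"az":-0.68,"hand":0.5},
  {"x":0.105,"y":-0.003,"z":-0.137,"ax":0.003,"ay":0,"az":-0.8,"hand":0.5},
  {"x":0.125,"y":-0.003,"z":-0.137,"ax":0.003,"ay":0,"az":-0.92,"hand":0.5},
  {"x":0.145,"y":-0.004,"z":-0.137,"ax":0.003,"ay":0,"az":-1.04,"hand":0.5},
], squeeze=50)

```text
clock: 17.77
tcp_pos: [0.4317, 0.1381, 0.1406]
orientation: [0.001, 0.218, 0.976, 0.0]
wrist_force: [0.8, -0.2, -0.6]
finger_gap: 0.0625
```

Run:
```python
from h import *
rel([.4247,.2043,.14],down(188.1))
```

```text
shift [0.0346 0.0569 0.0005] turn [ 0.      0.0011 -0.5809]
```

carry_out([
  {"x":0.008,"y":0.013,"z":0,"ax":0,"ay":0,"az":-0.12,"hand":0.5},
  {"x":0.017,"y":0.028,"z":0,"ax":0,"ay":0,"az":-0.24,"hand":0.5},
  {"x":0.025,"y":0.042,"z":0,"ax":0,"ay":0,"az":-0.36,"hand":0.5},
  {"x":0.032,"y":0.053,"z":0,"ax":0,"ay":0,"az":-0.48,"hand":0.5},
  {"x":0.0346,"y":0.0569,"z":0,"ax":0,"ay":0,"az":-0.58,"hand":0.5},
  {"x":0.0346,"y":0.0569,"z":0,"ax":0,"ay":0,"az":-0.581,"hand":0.5},
  {"x":0.0346,"y":0.0569,"z":0,"ax":0,"ay":0,"az":-0.581,"hand":0.5},
  {"x":0.0346,"y":0.0569,"z":0,"ax":0,"ay":0,"az":-0.581,"hand":0.5},
])

```text
clock: 18.43
tcp_pos: [0.4245, 0.204, 0.1406]
orientation: [0.0, -0.069, 0.998, -0.0]
wrist_force: [0.3, 0.8, -0.9]
finger_gap: 0.0628
```

Run:
```python
from h import *; import pickle
im=viewer.read_camera('wrist'); save('w18.png',im); pickle.dump(viewer.camera_model('wrist'),open('w18.pkl','wb'))
im=viewer.read_camera('side'); save('s18.png',im,(255,125,445,305),4)
rel([.4247,.2043,.14],down(188.1))
```

```text
shift [-0.0001  0.0005  0.0006] turn [-0.0004  0.001  -0.0023]
```

View pics/w18.png

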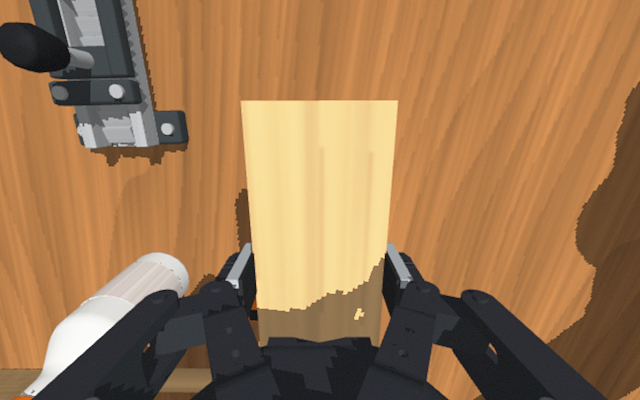

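View pics/s18.png

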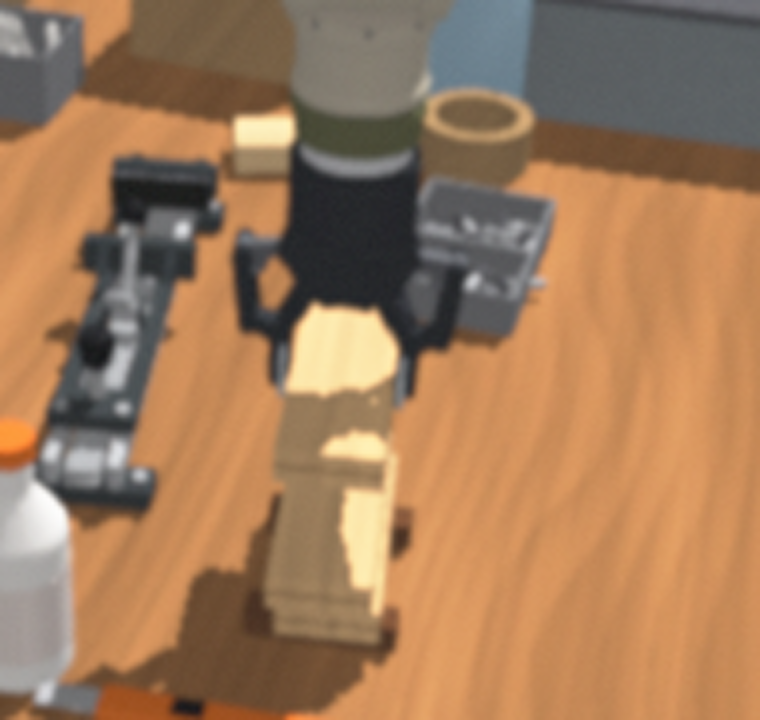

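Run:
```python
from h import *; import pickle
c=pickle.load(open('w18.pkl','rb'))
for zt in (.1585,.1615,.165):
    a,b=ray(c,(242,100.5),zt),ray(c,(397.5,100.5),zt); d=a-b; e=(a+b)/2; yaw=np.radians(98.0)
    print(zt,a[:2],b[:2],'w',np.linalg.norm(d),'yaw',np.degrees(np.arctan2(d[1],d[0])),'mid if 80',e[:2]+.08*np.array([np.cos(yaw),np.sin(yaw)]))
```

```text
0.1585 [0.4663 0.1276] [0.4021 0.1187] w 0.06479855519182227 yaw 7.911162606999394 mid if 80 [0.4231 0.2023]
0.1615 [0.4655 0.1276] [0.4029 0.1189] w 0.06323737647860667 yaw 7.911162606999386 mid if 80 [0.4231 0.2024]
0.165 [0.4646 0.1276] [0.4038 0.1191] w 0.06141600131318841 yaw 7.911162606999381 mid if 80 [0.4231 0.2026]
```

carry_out([
  {"x":-0.002,"y":0.002,"z":0.015,"ax":0,"ay":0,"az":0,"hand":0.5},
  {"x":-0.002,"y":0.002,"z":0.03,"ax":0,"ay":0,"az":0,"hand":0.5},
  {"x":-0.002,"y":0.002,"z":0.043,"ax":0,"ay":0,"az":0,"hand":0.5},
  {"x":-0.002,"y":0.002,"z":0.053,"ax":0,"ay":0,"az":0,"hand":0.5},
  {"x":-0.002,"y":0.002,"z":0.06,"ax":0,"ay":0,"az":0,"hand":0.5},
  {"x":-0.002,"y":0.002,"z":0.063,"ax":0,"ay":0,"az":0,"hand":0.5},
  {"x":-0.002,"y":0.002,"z":0.063,"ax":0,"ay":0,"az":0,"hand":0.5},
  {"x":-0.002,"y":0.002,"z":0.063,"ax":0,"ay":0,"az":0,"hand":0.5},
])

```text
clock: 19.2
tcp_pos: [0.4267, 0.206, 0.0779]
orientation: [0.001, -0.069, 0.998, -0.0]
wrist_force: [-0.6, -0.1, -1.6]
finger_gap: 0.0628
```

Run:
```python
from h import *
im=viewer.read_camera('side'); save('s19.png',im,(300,200,390,310),6)
print(status.get_state()['wrist_force'])
```

```text
[-0.7824 -0.0934 -2.2396]
```

View pics/s19.png

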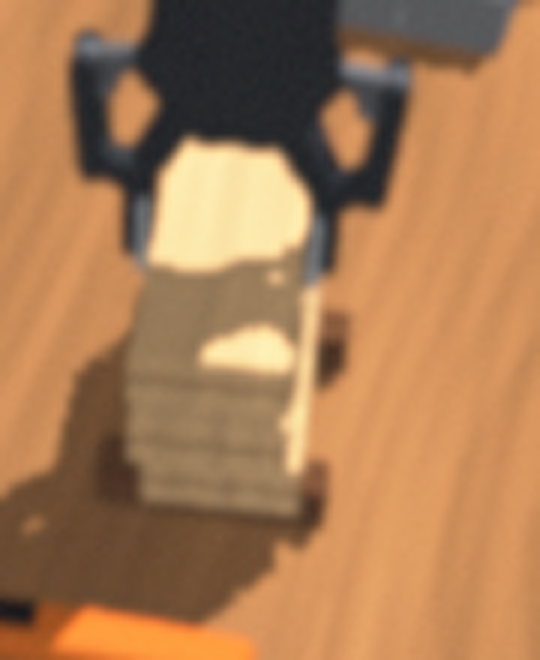

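carry_out([
  {"x":0,"y":0,"z":0.002,"ax":0,"ay":0,"az":0,"hand":0.5},
  {"x":0,"y":0,"z":0.0035,"ax":0,"ay":0,"az":0,"hand":0.5},
  {"x":0,"y":0,"z":0.0045,"ax":0,"ay":0,"az":0,"hand":0.5},
  {"x":0,"y":0,"z":0.005,"ax":0,"ay":0,"az":0,"hand":0.5},
  {"x":0,"y":0,"z":0.005,"ax":0,"ay":0,"az":0,"hand":0.5},
])

```text
clock: 19.67
tcp_pos: [0.4269, 0.2061, 0.0731]
orientation: [0.001, -0.069, 0.998, -0.0]
wrist_force: [0.1, 0.5, -1.8]
finger_gap: 0.0628
```

carry_out([
  {"x":0,"y":0,"z":0.001,"ax":0,"ay":0,"az":0,"hand":0.5},
  {"x":0,"y":0,"z":0.002,"ax":0,"ay":0,"az":0,"hand":0.5},
  {"x":0,"y":0,"z":0.002,"ax":0,"ay":0,"az":0,"hand":0.5},
])

```text
clock: 19.92
tcp_pos: [0.427, 0.2062, 0.0713]
orientation: [0.001, -0.069, 0.998, -0.0]
wrist_force: [-0.5, -0.2, 0.3]
finger_gap: 0.0629
```

carry_out([
  {"x":0,"y":0,"z":0.0007,"ax":0,"ay":0,"az":0,"hand":0.5},
  {"x":0,"y":0,"z":0.0007,"ax":0,"ay":0,"az":0,"hand":0.5},
])

```text
clock: 20.08
tcp_pos: [0.427, 0.2062, 0.0712]
orientation: [0.001, -0.069, 0.998, -0.0]
wrist_force: [-3.1, -0.3, 6.0]
finger_gap: 0.0629
```

carry_out([
  {"x":0,"y":0,"z":0,"ax":0,"ay":0,"az":0,"hand":0.75},
  {"x":0,"y":0,"z":0,"ax":0,"ay":0,"az":0,"hand":0.77},
  {"x":0,"y":0,"z":0,"ax":0,"ay":0,"az":0,"hand":0.8},
  {"x":0,"y":0,"z":0,"ax":0,"ay":0,"az":0,"hand":0.85},
  {"x":0,"y":0,"z":0,"ax":0,"ay":0,"az":0,"hand":0.92},
  {"x":0,"y":0,"z":0,"ax":0,"ay":0,"az":0,"hand":1},
  {"x":0,"y":0,"z":0,"ax":0,"ay":0,"az":0,"hand":1},
])

```text
clock: 20.67
tcp_pos: [0.427, 0.2062, 0.0712]
orientation: [0.001, -0.069, 0.998, -0.0]
wrist_force: [-0.0, -0.1, 0.1]
finger_gap: 0.0852
```

Run:
```python
from h import *
im=viewer.read_camera('wrist'); save('w20.png',im)
```

```text
(no output)
```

View pics/w20.png

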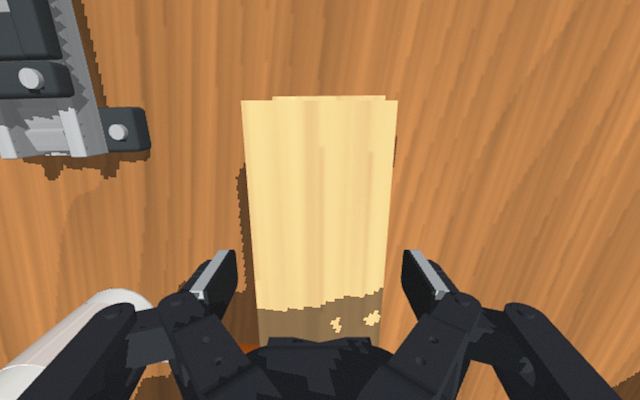

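Released and aligned, with both fingers clear. Next I retract straight up and toward the clear strip.

carry_out([
  {"x":0,"y":0,"z":-0.015,"ax":0,"ay":0,"az":0,"hand":1},
  {"x":0,"y":0,"z":-0.045,"ax":0,"ay":0,"az":0,"hand":1},
  {"x":0,"y":0,"z":-0.08,"ax":0,"ay":0,"az":0,"hand":1},
  {"x":0,"y":0,"z":-0.115,"ax":0,"ay":0,"az":0,"hand":1},
  {"x":0,"y":-0.03,"z":-0.14,"ax":0,"ay":0,"az":0,"hand":1},
  {"x":0,"y":-0.065,"z":-0.15,"ax":0,"ay":0,"az":0,"hand":1},
  {"x":0,"y":-0.1,"z":-0.15,"ax":0,"ay":0,"az":0,"hand":1},
  {"x":0,"y":-0.135,"z":-0.15,"ax":0,"ay":0,"az":0,"hand":1},
  {"x":0,"y":-0.17,"z":-0.15,"ax":0,"ay":0,"az":0,"hand":1},
  {"x":0,"y":-0.2,"z":-0.15,"ax":0,"ay":0,"az":0,"hand":1},
  {"x":0,"y":-0.21,"z":-0.15,"ax":0,"ay":0,"az":0,"hand":1},
  {"x":0,"y":-0.21,"z":-0.15,"ax":0,"ay":0,"az":0,"hand":1},
])

```text
clock: 21.72
tcp_pos: [0.4561, -0.0039, 0.2212]
orientation: [0.001, -0.067, 0.998, -0.0]
wrist_force: [-0.2, 0.0, -0.2]
finger_gap: 0.0854
```

Run:
```python
from h import *
im=viewer.read_camera('top'); save('t21.png',im,(200,205,300,275),7); save('t21f.png',im)
im=viewer.read_camera('side'); save('s21.png',im,(255,135,405,305),4)
```

```text
(no output)
```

View pics/t21.png

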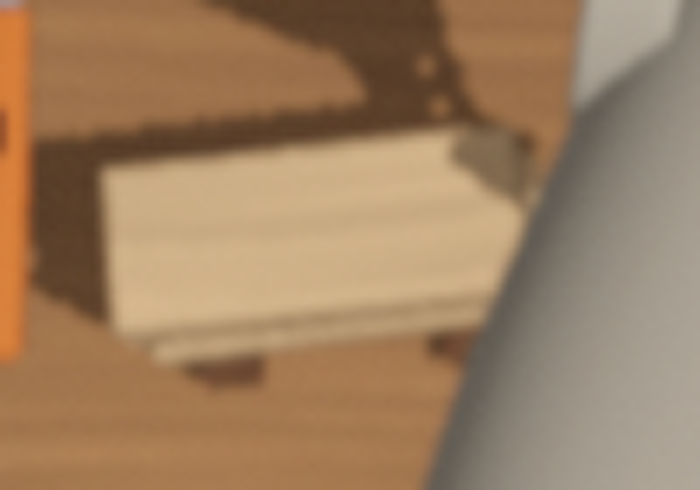

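View pics/s21.png

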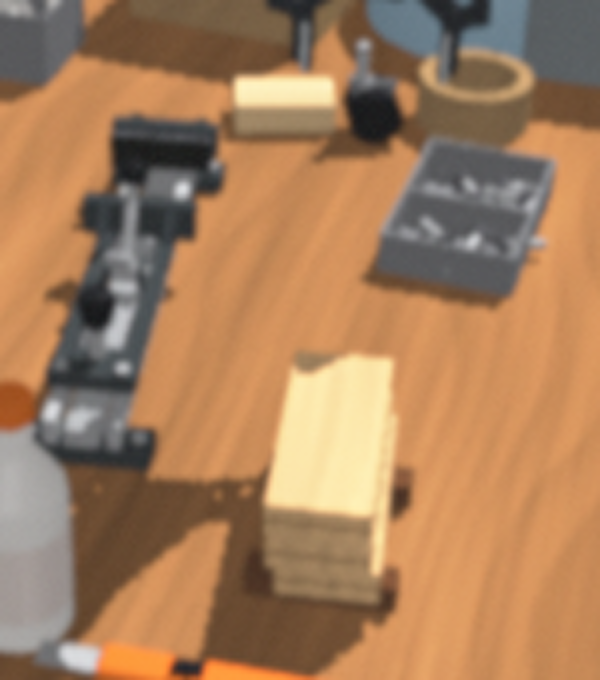

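View pics/t21f.png

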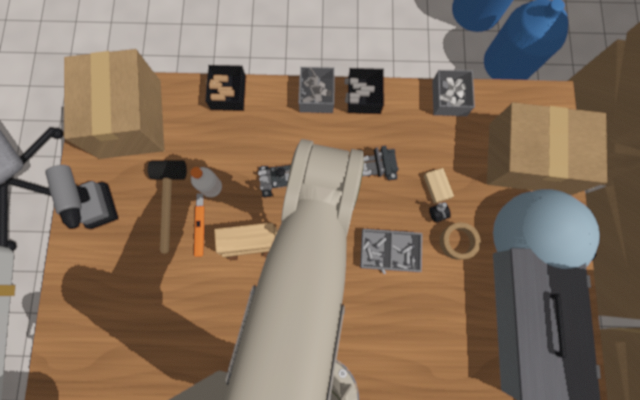

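Run:
```python
from h import *
c=viewer.camera_model('top')
print('seen',[ray(c,(200+u/7,205+v/7),.092)[:2] for u,v in [(100,170),(118,335)]],'top_blank corners before (wrist): [.4459 .2883] [.3820 .2792]; (top cam) [.445 .289] [.380 .281]')
s=viewer.camera_model('side')
print('side',[ray(s,(255+u/4,135+v/4),.092)[:2] for u,v in [(266,510),(376,516),(393,357),(295,352)]])
```

```text
seen [array([0.4456, 0.2907]), array([0.3815, 0.2791])] top_blank corners before (wrist): [.4459 .2883] [.3820 .2792]; (top cam) [.445 .289] [.380 .281]
side [array([0.4447, 0.2947]), array([0.3819, 0.2807]), array([0.4058, 0.12  ]), array([0.4689, 0.1341])]
```

Run:
```python
from h import *
print(env.hand_in(), status.get_state()['clock'])
```

```text
the job is handed in; nothing more can be done
the job is handed in; nothing more can be done
```

The job is done and handed in; the robot's clock read about 22 s of the 58 s allowed.

**What I did**
- **Clamp:** I flipped the pawl lever over with closed fingers, then pushed the pull knob back until the jaw met its end stop. The force rose from about 3–5 N to 13–16 N there, and the wrist picture showed no gap.
- **Lay-down:** I lifted the blank out and set its lower edge on the bench with a tilt. Opening the gripper slowly then let it down flat against the fingers. I let go and raised the gripper fully clear.
- **Stacking:** I took the blank again across its width and turned it a quarter turn. I lowered it onto the stack until the force showed contact, then let go and moved the arm away.

**Last checks**
- **Alignment:** In the top view, the two corners I could see were about 2 mm from where the top finished blank's corners were before. The arm hid the other end of the stack in that view. The side view put the corners within about 6 mm, but that picture is coarser; both are under a finger's breadth.
- **Rest of the bench:** The last pictures show the lever still flipped. The tray, bottle, mallet, tape, offcut, caster and cutter look unmoved.
- **Not seen:** I did not watch the last part of the blank's way down to the bench. The pictures before and after show it leaning, then flat. No check failed.

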